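# Weigh a bearing bracket on the spring scale

### The arm

A 6-joint arm with a two-finger parallel gripper is mounted at the origin on the work surface. World frame = base frame: x ahead of the robot, y to its left, z up, the work surface at z = 0. Lengths are in m, angles in rad, forces in N, time in s.
With the tool pointing down it reaches from about 0.425 to 0.95 m from the base axis. Payload 3.5 kg.
Tool frame: the origin (TCP) lies at the very end of the fingers, on their centre line; the grasp point (between the pads) lies 19 mm behind it; z points along the fingers, y is the direction in which the jaws open and shut (so a half turn about z gives the same grasp; the last joint's range is limited). The gripper opens to 85 mm and grips with 20 to 120 N. Pads are 22 mm wide; open, the fingers measure 114 mm over their backs; the gripper's body (76 mm by 85 mm) begins 54 mm behind the grasp point. The pads swing forward as they close: fully open they stand 13 mm farther back than shut.
Start: joints at [1.137, 0.286, 1.577, -0, 1.279, -0.15], TCP at [0.189, 0.648, 0.231] pointing down, gripper open.
Joint ranges: [-2.77, 2.77], [-0.9, 2.22], [0.21, 2.48], [-1.53, 4.67], [0.24, 2.81], [-2.84, 2.84]. Speed limits (rad/s): [2.79, 2.79, 3.14, 3.14, 3.14, 3.14].

### API

Orientations are given as a unit quaternion [x, y, z, w].
In Python, from plant import ctrl, imaging gives the robot as it stands.
- The arm moves only by the shell command python3 -m creep 'ROWS' [OPENING] [FORCE]. ROWS is JSON, one flat list of numbers, 4 for each row, row after row: the shift along the tool's x, y, z in units of 25 mm (1.0 is 25 mm), then the turn about the tool's z in units of 5 degrees (1.0 is 5 degrees). A call has 1 to 20 rows; each row is the pose to reach, as a shift and turn from the pose commanded when the call began, along the tool's axes at that moment; what a row does not reach only later rows make up. A row lasts 1/12 s, in which the tool goes at most 41.7 mm and 7.16 degrees, less where a joint would pass 70% of its speed; a pose out of reach is approached as far as the arm can. A call with a gripper value outside its range is refused whole. OPENING is the closure in counts, from 0 (fully open) to 255 (shut), set as the call begins (- or left out, the last holds). The fingers move at their own pace and stop on an object; FORCE is the grip in N (left out, the last holds). Time passes only in rows, so rows that repeat a pose let the fingers close. It gives the time, the measured TCP pose, the force and the opening at its end, in the units of the state.
- ctrl.get_state(): the state, without advancing time (a new reading comes with each control period).
- imaging.read_camera(name): name is "scene" or "top" or "wrist"; returns the picture (384x512x3 uint8, red, green, blue); there is no depth.
- imaging.camera_info(name): a dict with "intrinsics" (3x3 intrinsics, pixels), "origin" and "attitude" of the camera in the world. Camera axes: x right, y down, z forward; pixel columns grow to the right and rows downward; lengths in m; the calibration is good to about 2 mm. A picture is of the moment at which its call begins: read the wrist's pose just before it. camera_info takes no time and is no camera call; for the wrist camera it gives the pose at the moment of the call.
- ctrl.sign_off(): hands the job in, once; it reports no verdict.
Trained networks look in the newest picture that a camera, given by its name, has taken for a name from the list of things; names that differ only in an ending like _2 or _b are one class to them, and where a whole thing is asked for, a point or a joint stands for the part that bears it (a point fixed in the world has none). Each returns a list of dicts, best first, with "p" (0 to 1); they miss things now and then, are a little off and sometimes report something else, mostly with a low value. They report only what shows in the picture. A call takes as long as a camera call. They do not tell look-alikes from the thing itself.
- imaging.silhouettes(camera, name): "mask" (384x512 bool, what is visible of it) and "uv" ([column, row] in pixels, amid what is visible of it).
The state is a dict: "time": time; "qpos": joint angles; "dq": joint speeds; "joint_efforts": joint torques, N m; "eef_pos": TCP position; "tcp_rot": TCP orientation; "contact_force": force on the tool from outside, world axes, zero at the start; "wrist_torque": the same for the moment, N m; "opening": opening from 0.0 (shut) to 1.0 (fully open).
Only numpy, scipy, OpenCV 4.12 (cv2) and the standard library are available. Lean on these libraries where they do the work, as an engineer would, in place of code of your own. Each camera call takes 0.05 s, during which the arm holds its last target.

### The job

Hang the bearing bracket by its bore in the seat of the spring scale's hook: let it down slowly until the spring carries just its whole weight before you let go, so that the hook neither drops nor springs up with a jerk. Once it hangs still, free of your hand, slide the scale's brass marker down until it is level with the pointer, to keep the reading. Handle the scale gently and leave the other things on the bench where they are.

Things in the scene. Friction and masses are not known exactly. Their poses are not given: they have to be found in the camera images.
- bracket: Bearing bracket of bare steel, an upside-down T on its foot; origin at the underside's centre. Foot 60 (x) x 70 (y) x 12 mm high; in its middle an upright web 12 mm thick (x), 50 mm wide (y), up to 97 mm, with a round bore. It looks the same turned half round. Cored: its mass differs from piece to piece and is not known (under 1 kg).
- bracket_bore (a point): Centre of the bracket's bore (32 mm diameter, going through the 12 mm web along x), 72 mm above the underside; axes as the bracket's. The web's edges at y = +-25 mm are a good place to grip it from above.
- scale: Spring scale, fixed: grey base (x 75 to 225, y -90 to 80, 18 mm high), upright barrel 36 mm across, 260 mm high, axis at x = 140, y = 0, post behind it. Origin on the bench straight below the unloaded hook's seat. The hook reaches from the barrel to -x; the white graduated plate (76 mm wide) looks to -y, face at y = -30 mm.
- hook_seat (a point): Middle of the hook's seat, on the axis of the 8 mm rod, 220 mm up when unloaded; axes as the scale's (+x to the barrel, z up). Seat level for x = +-14 mm; at -x the rod turns up to its tip (x = -27, top at +18 mm); at +x it rises 10 mm, then runs level. A bore held 7 mm above this point along x clears the tip; a hung bracket's bore centre is 12 mm below it.
- carriage (a joint): How far hook and pointer have gone down (m): 0 unloaded, up to 0.12. Spring of 100 N/m (10 mm per newton), lightly damped: at rest within about 2 s. Let go with about 0.5 N or more not yet on the spring, it drops with a jerk; let go when pulled down too far by as much, it springs up. Either way it must never move faster than 0.06 m/s.
- pointer (a point): Tip of the dark pointer in front of the white plate (points to +x of the scale); it goes down with the hook. Unloaded at scale x = 130, y = -35.5 mm, 220 mm above the bench.
- marker (a joint): How far the brass marker has been slid down (m), 0 to 0.11; it starts near the top (0 to 0.012) and stays where it is left (friction 2 N). It is level with the pointer when this equals joint carriage.
- marker_blade (a point): Tip of the marker's blade in front of the white plate, opposite the pointer's tip (scale x = 149, y = -35.5 mm); level with the pointer when both have the same height.
- marker_pad (a point): Middle of the top face of the marker's square pad (26 x 26 mm, 8 mm thick), at scale x = 172, y = -95 mm on an arm out from the white plate, 4 mm above the blade's height. Push it down from above, or pinch it.
- bearing: Bystander: blackened ball bearing lying flat, 62 mm across, 16 mm high; origin at underside centre.
- sleeve: Bystander: copper sleeve standing up, 40 mm across, 60 mm high; origin at underside centre.
- cover: Bystander: yellow plastic bearing cover, a disc 72 mm across, 15 mm high; origin at underside centre.
There are look-alikes about, which are no part of the job. What is meant by the bracket is not brown or turquoise, and is the larger of those in its own colour.

How it is judged:
By the outcome, as a careful person would: the job done as asked, in the order asked, and still so for the second after the job is handed in, with the robot touching nothing.
It also fails if it takes over 72 s, if anything falls off the work surface, if the arm or the gripper's body presses on something with over 40 N, if the wrist force passes 120 N, or if a joint passes its speed limit or range.

## Working session

There is one attempt and no reset: what is moved stays moved. The work goes in short steps, Python scripts to look and compute and a shell command to move; the robot and the scene stay as the last step left them, time stands still between calls to the robot, and variables do not carry over. Pictures are saved under pics/ and viewed, and the job is handed in when it is done.

```bash
ls; mkdir -p pics; python3 - <<'E'
from plant import ctrl, imaging
import cv2
s=ctrl.get_state(); print(s)
for n in ("scene","top","wrist"):
    im=imaging.read_camera(n); cv2.imwrite(f"pics/a_{n}.png",im[:,:,::-1])
    i=imaging.camera_info(n); print(n,i)
E
```

```text
pics
{'time': 0.0, 'qpos': array([ 1.13701425e+00,  2.87175626e-01,  1.57818178e+00, -6.14978098e-07,
        1.27858826e+00, -1.49996884e-01]), 'dq': array([-0.00024541, -0.00070066,  0.00092667,  0.00016058,  0.00334561,
       -0.00027216]), 'joint_efforts': array([-1.47522355e-04, -4.05959451e+01, -2.92641413e+01, -1.31817733e-04,
        5.63440437e-03, -1.77127663e-05]), 'eef_pos': array([0.18868499, 0.64740832, 0.22993794]), 'tcp_rot': array([ 1.41416756e-01,  9.89949452e-01, -1.12682831e-03, -3.38272655e-04]), 'contact_force': array([-0.01543456, -0.19959571,  0.21000114]), 'wrist_torque': array([-0.03578769,  0.02830641,  0.01956419]), 'opening': 1.0025938172890738}
scene {'intrinsics': array([[411.164521  ,   0.        , 255.43956259],
       [  0.        , 411.164521  , 187.51160726],
       [  0.        ,   0.        ,   1.        ]]), 'origin': array([1.35474969, 0.35265513, 0.86227081]), 'attitude': array([ 0.49212593,  0.75276397, -0.37140838, -0.23068222])}
top {'intrinsics': array([[425.29334932,   0.        , 253.79193751],
       [  0.        , 425.29334932, 186.38348959],
       [  0.        ,   0.        ,   1.        ]]), 'origin': array([ 0.40293547, -0.02002254,  1.06606137]), 'attitude': array([ 0.7097677 , -0.70064745,  0.04328524, -0.05873125])}
wrist {'intrinsics': array([[309.30746832,   0.        , 252.18033943],
       [  0.        , 309.30746832, 188.1877628 ],
       [  0.        ,   0.        ,   1.        ]]), 'origin': array([0.11017762, 0.67112175, 0.37271005]), 'attitude': array([0.78943864, 0.59191294, 0.0964478 , 0.13085692])}
```

View pics/a_scene.png

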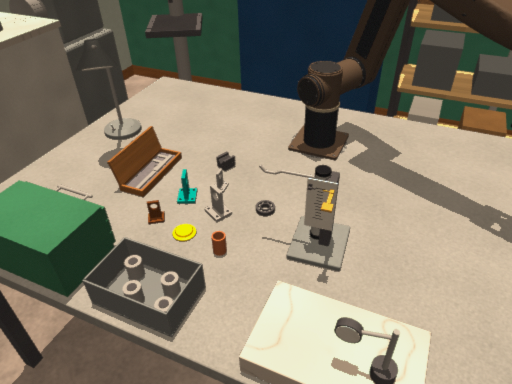

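View pics/a_top.png

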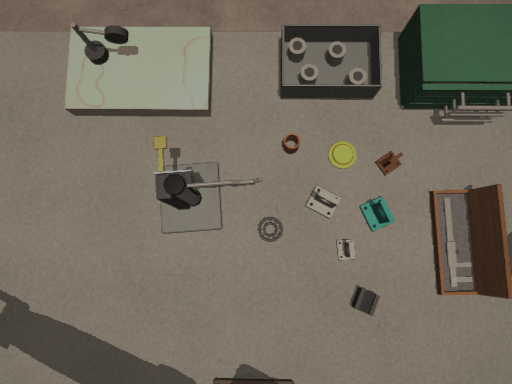

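View pics/a_wrist.png

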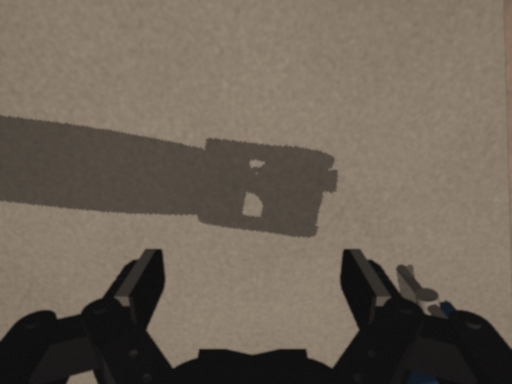

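```bash
cat > h.py <<'E'
import numpy as np, cv2
from scipy.spatial.transform import Rotation as R
from plant import ctrl, imaging
def cam(n):
    i=imaging.camera_info(n); return np.array(i["intrinsics"]),np.array(i["origin"]),R.from_quat(i["attitude"]).as_matrix()
def proj(c,P):
    K,o,A=c; p=(np.atleast_2d(P)-o)@A; q=p@K.T; return q[:,:2]/q[:,2:]
def ray(c,uv):
    K,o,A=c; d=A@np.linalg.solve(K,[uv[0],uv[1],1.]); return o,d
def onz(c,uv,z):
    o,d=ray(c,uv); return o+d*(z-o[2])/d[2]
def tri(cs,uvs):
    M=np.zeros((3,3));b=np.zeros(3)
    for c,uv in zip(cs,uvs):
        o,d=ray(c,uv); d=d/np.linalg.norm(d); Q=np.eye(3)-np.outer(d,d); M+=Q;b+=Q@o
    return np.linalg.solve(M,b)
def save(im,name,box=None,f=1):
    if box: x0,y0,x1,y1=box; im=im[y0:y1,x0:x1]
    im=cv2.resize(im,None,fx=f,fy=f,interpolation=cv2.INTER_CUBIC); cv2.imwrite("pics/"+name,im[:,:,::-1])
E
python3 - <<'E'
from h import *
np.random.seed(0)
out={}
for n in ("top","scene"):
    im=imaging.read_camera(n); np.save(f"im_{n}.npy",im)
    for nm in ("bracket","scale","carriage","marker","pointer","bearing","sleeve","cover"):
        r=imaging.silhouettes(n,nm)
        for k,d in enumerate(r):
            print(n,nm,round(d["p"],2),np.round(d["uv"]),d["mask"].sum(), np.round(onz(cam(n),d["uv"],0.0),3)[:2])
            np.save(f"m_{n}_{nm}_{k}.npy",d["mask"])
t=np.load("im_top.npy"); save(t,"b_top1.png",(140,120,270,250),5); save(t,"b_top2.png",(270,120,400,250),5)
s=np.load("im_scene.npy"); save(s,"b_sc1.png",(250,150,370,270),5); save(s,"b_sc2.png",(140,140,260,260),5)
print(ctrl.get_state()["time"])
E
```

```text
top bracket 0.82 [323. 200.] 680 [ 0.524 -0.17 ]
top bracket 0.82 [374. 212.] 773 [ 0.497 -0.298]
top bracket 0.62 [343. 248.] 353 [ 0.405 -0.219]
top bracket 0.55 [388. 165.] 376 [ 0.616 -0.335]
top scale 0.96 [186. 193.] 4679 [0.54  0.177]
top carriage 0.64 [214. 179.] 292 [0.576 0.107]
top marker 0.8 [161. 148.] 231 [0.655 0.246]
top pointer 0.91 [225. 181.] 437 [0.572 0.079]
top bearing 0.73 [264. 235.] 395 [ 0.436 -0.024]
top sleeve 0.77 [291. 142.] 241 [ 0.673 -0.089]
top cover 0.91 [343. 154.] 557 [ 0.645 -0.221]
scene bracket 0.8 [217. 209.] 528 [ 0.508 -0.179]
scene bracket 0.76 [155. 212.] 332 [ 0.601 -0.353]
scene bracket 0.73 [280. 174.] 85 [ 0.254 -0.062]
scene bracket 0.67 [219. 183.] 188 [ 0.385 -0.236]
scene bracket 0.66 [184. 193.] 409 [ 0.48  -0.319]
scene bracket 0.24 [329. 204.] 133 [0.347 0.143]
scene carriage 0.44 [329. 204.] 130 [0.347 0.143]
scene marker 0.59 [330. 204.] 178 [0.346 0.144]
scene marker 0.45 [270. 208.] 254 [ 0.437 -0.025]
scene pointer 0.61 [286. 172.] 209 [ 0.235 -0.049]
scene bearing 0.59 [268. 206.] 244 [ 0.431 -0.036]
scene bearing 0.39 [306. 174.] 87 [0.219 0.02 ]
scene sleeve 0.62 [218. 244.] 307 [ 0.644 -0.103]
scene sleeve 0.56 [322. 228.] 4252 [0.461 0.153]
scene cover 0.87 [183. 230.] 326 [ 0.631 -0.228]
1.05
```

View pics/b_top1.png

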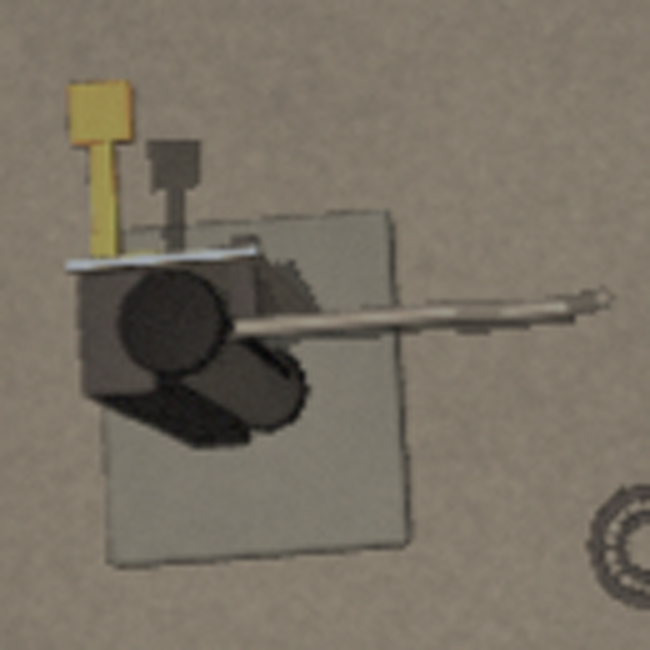

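View pics/b_top2.png

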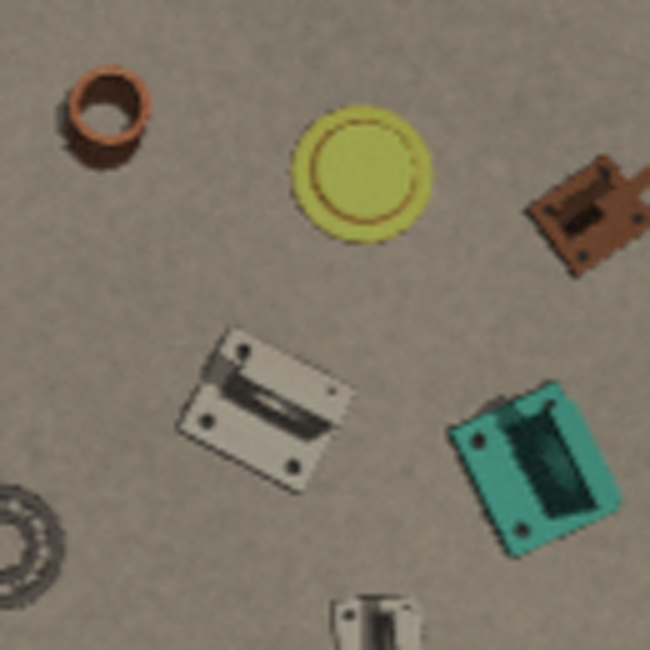

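View pics/b_sc1.png

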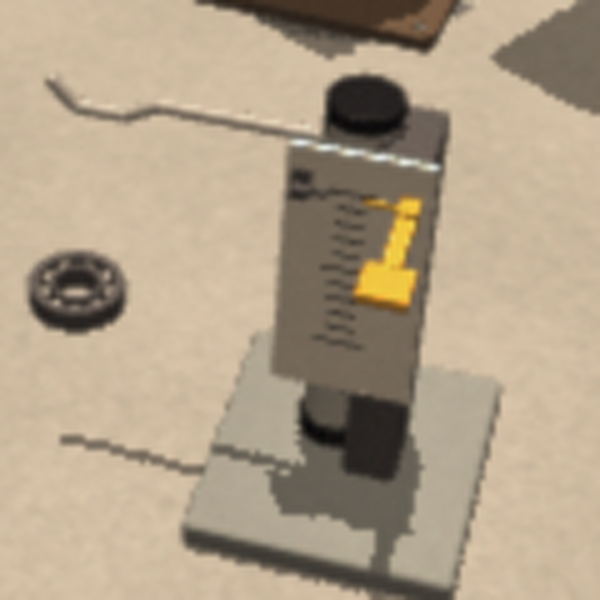

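View pics/b_sc2.png

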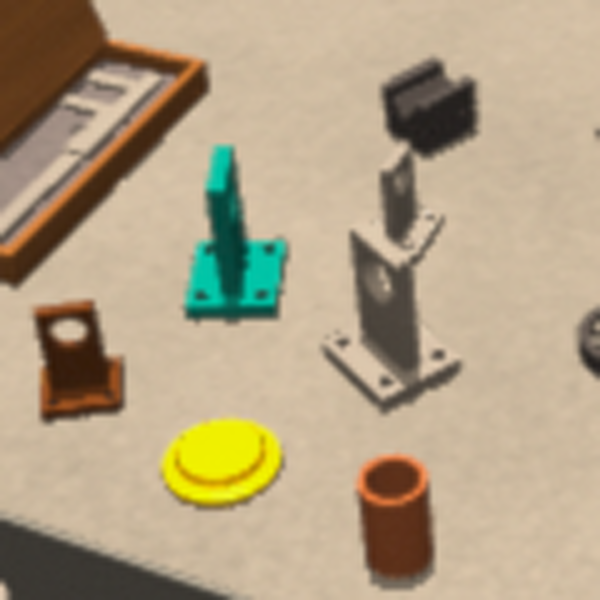

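```bash
cat > fit.py <<'E'
from h import *
from scipy.optimize import minimize, least_squares
ct,cs=cam("top"),cam("scene")
def box(x0,x1,y0,y1,z0,z1): return np.array([[x,y,z] for x in(x0,x1) for y in(y0,y1) for z in (z0,z1)])
parts=[box(-.03,.03,-.035,.035,0,.012),box(-.006,.006,-.025,.025,.012,.097)]
def W(P,p): c,s=np.cos(p[2]),np.sin(p[2]); return np.c_[P[:,0]*c-P[:,1]*s+p[0],P[:,0]*s+P[:,1]*c+p[1],P[:,2]]
def rend(c,p,ss=4):
    m=np.zeros((384*ss,512*ss),np.uint8)
    for q in parts:
        h=cv2.convexHull(((proj(c,W(q,p))+.5)*ss).astype(np.float32)); cv2.fillConvexPoly(m,np.round(h).astype(np.int32),1)
    return cv2.resize(m.astype(np.float32),(512,384),interpolation=cv2.INTER_AREA)
mt=np.load("m_top_bracket_0.npy").astype(float); ms=np.load("m_scene_bracket_0.npy").astype(float)
cost=lambda p:np.abs(rend(ct,p)-mt).sum()/mt.sum()
cost2=lambda p:np.abs(rend(cs,p)-ms).sum()/ms.sum()
# corners
cr=np.array([[232,325],[355,390],[297,493],[178,428]])
px=(cr+.5)/5-.5+[270,120]
w=np.array([onz(ct,u,.012) for u in px]); print("foot corners",np.round(w,4).tolist(),np.linalg.norm(np.roll(w,-1,0)-w,axis=1))
cen=w.mean(0); d=w[1]-w[0]+w[2]-w[3]; yaw=np.arctan2(d[1],d[0])-np.pi/2; print("c",cen,"yaw",np.degrees(yaw)%180)
best=None
for f,nm in((cost,"top"),(cost2,"scene"),(lambda p:cost(p)+cost2(p),"both")):
    r=min((minimize(f,[cen[0],cen[1],yaw+a],method="Nelder-Mead",options=dict(initial_simplex=np.array([cen[0],cen[1],yaw+a])+np.array([[0,0,0],[.008,0,0],[0,.008,0],[0,0,.1]]),xatol=1e-5,fatol=1e-5)) for a in (-.1,0,.1)),key=lambda r:r.fun)
    print(nm,r.x[:2],np.degrees(r.x[2])%180,r.fun)
# scale
ob=[];mod=[]
def add(c,crop,off,P):
    mod.append(P);ob.append((c,(np.array(crop)+.5)/5-.5+off))
T=(140,120);S=(250,150)
add(ct,(110,567),T,(.225,.08,.018));add(ct,(411,543),T,(.075,.08,.018));add(ct,(388,211),T,(.075,-.09,.018))
add(cs,(262,330),S,(.075,.08,.018));add(cs,(500,385),S,(.225,.08,.018));add(cs,(450,590),S,(.225,-.09,.018));add(cs,(185,535),S,(.075,-.09,.018))
mod=np.array(mod)
def res(p,full=False):
    Wd=W(mod,p); r=np.array([proj(c,q)[0]-u for (c,u),q in zip(ob,Wd)]); return r if full else r.ravel()
for sl,nm in((slice(0,3),"top"),(slice(3,7),"scene"),(slice(0,7),"both")):
    r=least_squares(lambda p:res(p,True)[sl].ravel(),[.576,.05,np.pi/2],loss="soft_l1"); print("scale",nm,r.x[:2],np.degrees(r.x[2])); print(np.round(res(r.x,True)[sl],1).tolist())
p=r.x
for nm,P in dict(tip=(-.027,0,.238),seat=(0,0,.22),hl=(.014,0,.22),barreltop=(.14,0,.26),padc=(.172,-.095,.224),ptr=(.13,-.0355,.22)).items():
    Q=W(np.array([P]),p); print(nm,np.round(Q[0],4),"top",np.round((proj(ct,Q)[0]-T+.5)*5),"scene",np.round((proj(cs,Q)[0]-S+.5)*5))
E
python3 fit.py
```

```text
foot corners [[0.5624, -0.1512, 0.012], [0.5304, -0.212, 0.012], [0.4788, -0.1827, 0.012], [0.5103, -0.1242, 0.012]] [0.06863924 0.05929068 0.06647011 0.05864931]
c [ 0.52047421 -0.16751171  0.012     ] yaw 151.97271579676786
top [ 0.52102269 -0.16740331] 151.67483072946428 0.05955882352941176
scene [ 0.51965337 -0.16925417] 152.59888759690128 0.07599431818181818
both [ 0.52106293 -0.16761539] 152.33211623721127 0.1512686608734403
scale top [0.53615982 0.01359496] 95.2760746770139
[[-0.4, 0.3], [0.1, 0.3], [0.2, -0.9]]
scale scene [0.54031491 0.01598157] 95.18038819012601
[[-1.1, 0.2], [0.8, -0.4], [0.9, 1.0], [-0.8, -1.2]]
scale both [0.53714775 0.01436237] 95.1872821271687
[[-0.7, -0.2], [-0.2, -0.1], [-0.0, -1.3], [-1.3, -0.6], [0.6, -1.2], [0.6, -0.1], [-1.0, -2.1]]
tip [ 0.5396 -0.0125  0.238 ] top [601. 294.] scene [52. 75.]
seat [0.5371 0.0144 0.22  ] top [535. 306.] scene [101. 111.]
hl [0.5359 0.0283 0.22  ] top [500. 309.] scene [126. 116.]
barreltop [0.5245 0.1538 0.26  ] top [168. 318.] scene [368.  96.]
padc [0.6162 0.1942 0.224 ] top [ 98. 109.] scene [387. 281.]
ptr [0.5607 0.147  0.22  ] top [209. 245.] scene [327. 197.]
```

```bash
cat >> h.py <<'E'
def ang(): 
    s=ctrl.get_state(); A=R.from_quat(s["tcp_rot"]).as_matrix(); return np.degrees(np.arctan2(A[1,0],A[0,0]))
def rows(P,th=None):
    s=ctrl.get_state(); A=R.from_quat(s["tcp_rot"]).as_matrix()
    d=A.T@(np.array(P)-s["eef_pos"])/.025
    t=0 if th is None else -(((th-ang())+180)%360-180)/5
    return np.round(np.r_[d,t],2).tolist()
E
python3 - <<'E'
from h import *
s=ctrl.get_state();A=R.from_quat(s["tcp_rot"]).as_matrix();print(A.round(4),ang())
K,o,C=cam("wrist");print("cam in tool",A.T@(o-s["eef_pos"]));print(A.T@C)
print(rows((.45,.35,.40),158),rows((.521,-.1675,.25),152.2))
E
```

```text
[[-0.96  0.28  0.  ]
 [ 0.28  0.96  0.  ]
 [-0.    0.   -1.  ]] 163.74022772464951
cam in tool [ 0.08209083  0.00036427 -0.14242592]
[[-7.10964015e-04 -9.47062792e-01 -3.21047603e-01]
 [ 9.99999406e-01 -4.08072486e-04 -1.01073274e-03]
 [ 8.26216680e-04 -3.21048130e-01  9.47062519e-01]]
[-13.36, -8.52, -6.75, 1.15] [-21.88, -27.6, -0.75, 2.31]
```

```bash
python3 -m creep '[-13.36,-8.52,-6.75,1.15,-13.36,-8.52,-6.75,1.15,-13.36,-8.52,-6.75,1.15,-13.36,-8.52,-6.75,1.15,-13.36,-8.52,-6.75,1.15,-13.36,-8.52,-6.75,1.15,-13.36,-8.52,-6.75,1.15,-13.36,-8.52,-6.75,1.15,-13.36,-8.52,-6.75,1.15,-13.36,-8.52,-6.75,1.15,-13.36,-8.52,-6.75,1.15]' 0 60
python3 - <<'E'
from h import *
print(ctrl.get_state()["qpos"],rows((.521,-.1675,.26),152.2))
E
```

```text
time: 1.97
eef_pos: [0.4532, 0.3468, 0.4034]
tcp_rot: [0.193, 0.981, 0.001, 0.003]
contact_force: [0.2, -0.1, 0.6]
opening: 1.002
[ 0.47629481 -0.02610954  1.61412    -0.0019716   1.54838268 -0.70600334] [-10.27, -18.03, 5.74, 1.11]
```

```bash
python3 -m creep '[-10.3,-18.0,3,1.1,-10.3,-18.0,3,1.1,-10.3,-18.0,3,1.1,-10.3,-18.0,3,1.1,-10.3,-18.0,3,1.1,-10.3,-18.0,3,1.1,-10.3,-18.0,3,1.1,-10.3,-18.0,3,1.1,-10.3,-18.0,3,1.1,-10.3,-18.0,3,1.1,-10.3,-18.0,3,1.1,-10.3,-18.0,3,1.1,-10.3,-18.0,5.75,1.1,-10.3,-18.0,5.75,1.1,-10.3,-18.0,5.75,1.1,-10.3,-18.0,5.75,1.1,-10.3,-18.0,5.75,1.1,-10.3,-18.0,5.75,1.1]'
python3 - <<'E'
from h import *
print(ctrl.get_state()["qpos"],ang(),rows((.521,-.1675,.063),152.2))
c=cam("wrist");im=imaging.read_camera("wrist"); save(im,"c_w.png",None,1.5); np.save("cw.npy",im)
for d in imaging.silhouettes("wrist","bracket"): print(d["p"],d["uv"],d["mask"].sum())
for P in [(0,0,.097),(0,.025,.097),(0,-.025,.097),(.03,.035,.012),(-.03,.035,.012),(-.03,-.035,.012),(.03,-.035,.012)]:
    a=np.radians(152.2);x,y,z=P;Q=(.521+x*np.cos(a)-y*np.sin(a),-.1675+x*np.sin(a)+y*np.cos(a),z); print(P,np.round(proj(c,Q)[0]*1.5))
E
```

```text
time: 3.47
eef_pos: [0.5214, -0.1632, 0.2595]
tcp_rot: [0.237, 0.971, -0.0, 0.002]
contact_force: [0.2, -0.1, 0.4]
opening: 1.0
[-4.89272158e-01 -2.25011155e-02  1.86666211e+00  2.44149447e-04
  1.29255367e+00 -1.58145271e+00] 152.57350114746401 [-0.03, -0.16, 7.86, 0.07]
0.91 [163.7, 83.5] 1607
0.89 [145.2, 184.5] 3210
0.62 [180.0, 265.9] 1118
0.58 [251.2, 148.2] 2585
(0, 0, 0.097) [372. 254.]
(0, 0.025, 0.097) [335. 254.]
(0, -0.025, 0.097) [409. 254.]
(0.03, 0.035, 0.012) [331. 191.]
(-0.03, 0.035, 0.012) [333. 261.]
(-0.03, -0.035, 0.012) [413. 261.]
(0.03, -0.035, 0.012) [416. 192.]
```

View pics/c_w.png

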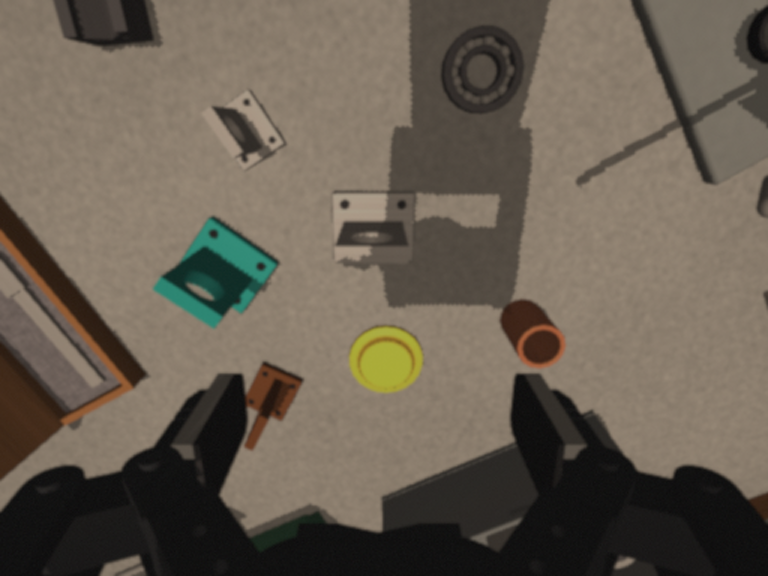

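```bash
python3 -m creep '[0,0,0,0,0,0,0,0,0,0,0,0]'
python3 - <<'E'
from h import *
print(ang(),rows((.521,-.1675,.063),152.2))
E
```

```text
time: 3.82
eef_pos: [0.5203, -0.1635, 0.2571]
tcp_rot: [0.238, 0.971, -0.0, 0.001]
contact_force: [-0.0, -0.2, -0.0]
opening: 1.0
152.51688657040935 [-0.09, -0.13, 7.76, 0.06]
```

```bash
python3 -m creep '[-0.09,-0.13,1.5,0.06,-0.09,-0.13,3,0.06,-0.09,-0.13,4.5,0.06,-0.09,-0.13,5.5,0.06,-0.09,-0.13,6.5,0.06,-0.09,-0.13,7.2,0.06,-0.09,-0.13,7.76,0.06,-0.09,-0.13,7.76,0.06,-0.09,-0.13,7.76,0.06,-0.09,-0.13,7.76,0.06]'
python3 - <<'E'
from h import *
print(ang(),rows((.521,-.1675,.063),152.2))
for n in ("wrist","scene"):
    im=imaging.read_camera(n); save(im,f"d_{n}.png",None,1.5)
E
```

```text
time: 4.65
eef_pos: [0.5213, -0.168, 0.0635]
tcp_rot: [0.24, 0.971, -0.0, 0.001]
contact_force: [0.3, -0.7, 0.7]
opening: 1.007
152.19045844811265 [0.02, 0.01, 0.02, -0.0]
```

View pics/d_wrist.png

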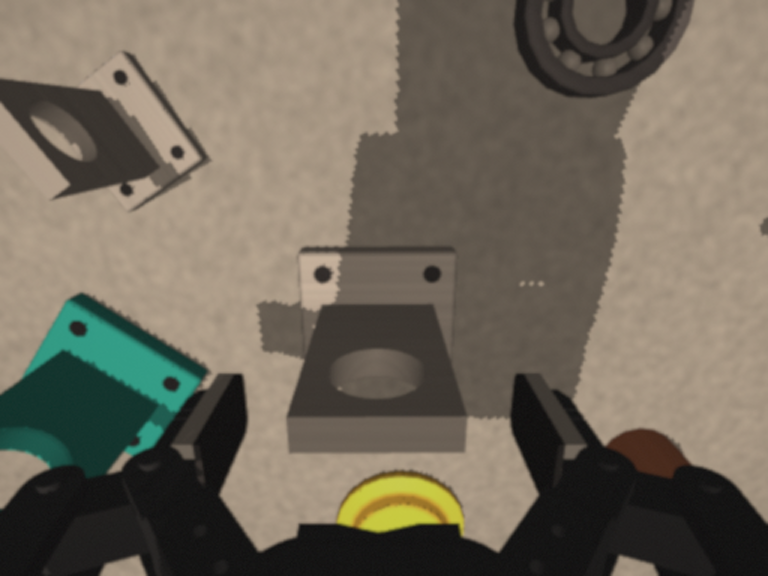

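View pics/d_scene.png

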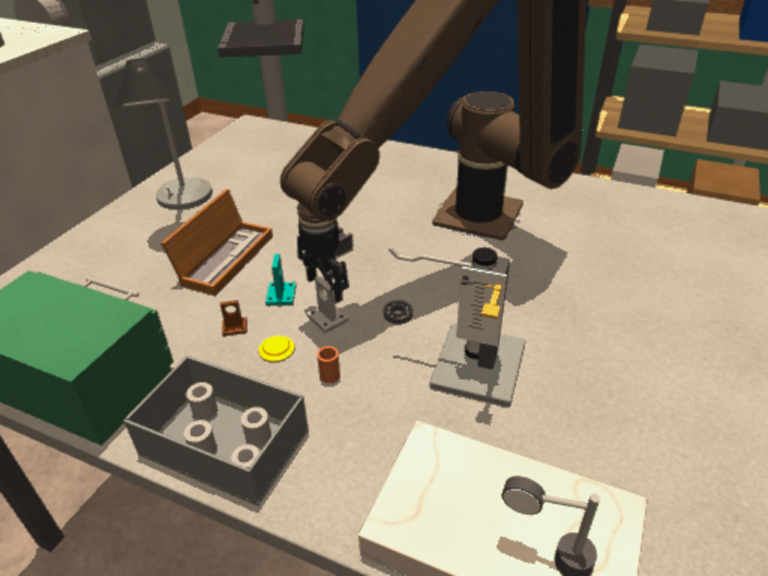

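```bash
cat > f.py <<'E'
from h import *
F=[]
for k in range(6):
    imaging.read_camera("wrist"); F.append(ctrl.get_state()["contact_force"])
s=ctrl.get_state(); print("F",np.mean(F,0).round(3),"std",np.std(F,0).round(3),"pos",s["eef_pos"].round(4),"ang",round(ang(),2),"tq",s["wrist_torque"].round(3),"op",round(s["opening"],3),"t",s["time"])
E
python3 f.py
python3 -m creep '[0,0,0,0,0,0,0,0,0,0,0,0,0,0,0,0,0,0,0,0,0,0,0,0,0,0,0,0,0,0,0,0]' 255 60
python3 f.py
```

```text
F [ 0.117  0.211 -0.225] std [0.281 0.371 0.274] pos [ 0.5208 -0.1677  0.0628] ang 152.19 tq [-0.009  0.009  0.061] op 0.999 t 5.05
time: 5.72
eef_pos: [0.5206, -0.168, 0.0626]
tcp_rot: [0.24, 0.971, -0.0, 0.0]
contact_force: [-1.0, -1.7, 2.4]
opening: 0.577
F [-1.669 -2.14   3.131] std [0.309 0.279 0.533] pos [ 0.5206 -0.168   0.0626] ang 152.21 tq [-0.407  0.336  0.058] op 0.575 t 6.0167
```

```bash
python3 -m creep '[0,0,-0.2,0,0,0,-0.5,0,0,0,-1,0,0,0,-1.5,0,0,0,-2,0,0,0,-3,0,0,0,-4,0,0,0,-5,0,0,0,-6,0,0,0,-7,0,0,0,-8,0,0,0,-8,0,0,0,-8,0,0,0,-8,0,0,0,-8,0,0,0,-8,0]'
python3 f.py; python3 - <<'E'
from h import *
c=cam("wrist");im=imaging.read_camera("wrist"); save(im,"e_w.png",None,1.5)
im=imaging.read_camera("scene"); save(im,"e_s.png",(140,60,400,260),3)
E
```

```text
time: 7.35
eef_pos: [0.5194, -0.167, 0.2596]
tcp_rot: [0.24, 0.971, 0.001, -0.002]
contact_force: [-0.5, 0.4, -7.2]
opening: 0.574
F [ 0.029 -0.301 -7.053] std [0.579 0.559 0.42 ] pos [ 0.5205 -0.1676  0.2619] ang 152.19 tq [-0.019 -0.005 -0.012] op 0.576 t 7.65
```

View pics/e_w.png

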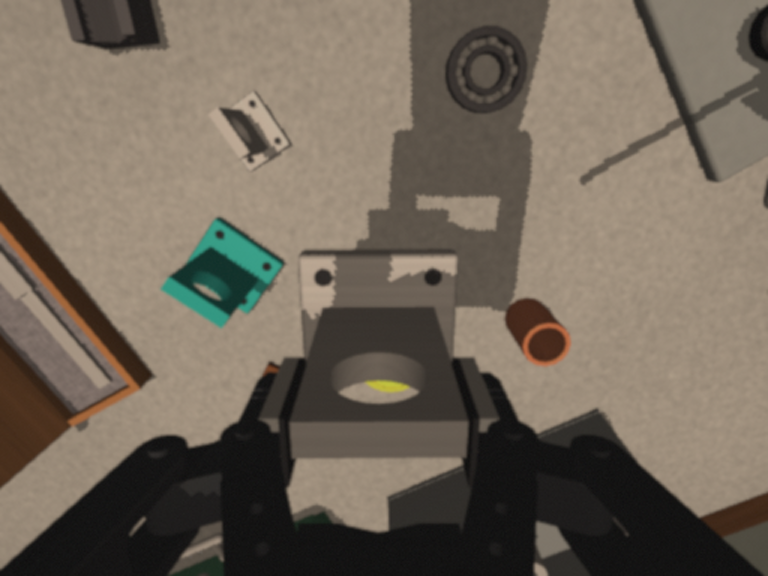

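View pics/e_s.png

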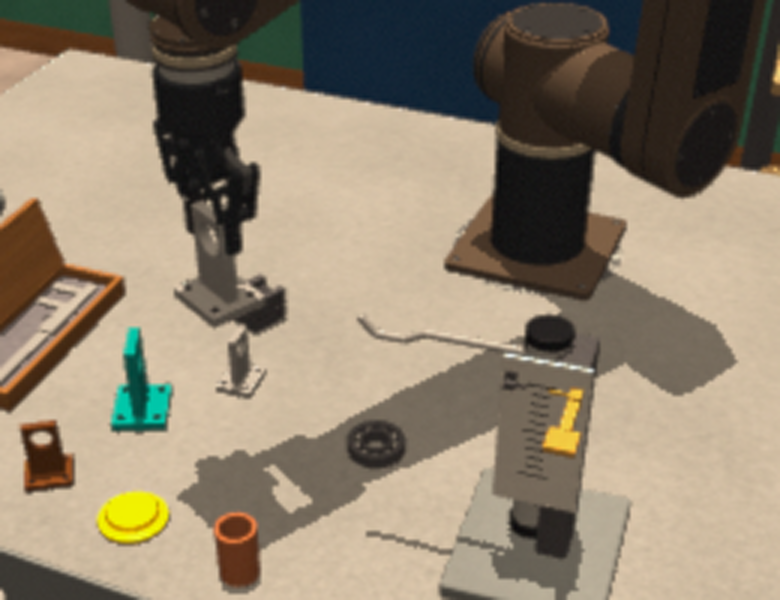

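```bash
python3 - <<'E'
from h import *
from scipy.optimize import least_squares
c=cam("wrist"); s=ctrl.get_state(); A=R.from_quat(s["tcp_rot"]).as_matrix()
px=np.array([(300,252),(456,251),(320,308),(437,308),(292,421),(470,421),(292,457),(470,457)])
px=(px+.5)/1.5-.5
# bracket frame: x along tool x, y opposite tool y? (z up = -tool z) 
P=np.array([(.03,-.035,.012),(.03,.035,.012),(.006,-.025,.012),(.006,.025,.012),(.006,-.025,.097),(.006,.025,.097),(-.006,-.025,.097),(-.006,.025,.097)])
def f(p):
    Q=R.from_rotvec(p[3:6]).apply(P-[0,0,.072]); T=np.c_[Q[:,0],Q[:,1],-Q[:,2]]+p[:3]
    return (proj(c,s["eef_pos"]+T@A.T)-px).ravel()
for n in(3,6):
    r=least_squares(lambda q:f(np.r_[q,np.zeros(6-n)]),np.r_[0,0,-.009,0,0,0][:n]); print(r.x.round(4),np.degrees(r.x[3:]).round(2),r.fun.round(1))
E
```

```text
[-0.0007  0.0008 -0.0089] [] [-1.   1.7  3.2  2.3  2.6 -1.2 -1.  -1.2 -1.9 -0.3  0.8 -0.3 -0.2 -0.2
 -1.  -0.2]
[-0.0009  0.0008 -0.0085 -0.0103 -0.0057  0.003 ] [-0.59 -0.33  0.17] [-1.8  1.4  2.2  2.1  1.7 -1.5 -2.  -1.6 -1.1  0.2  1.1 -0.3  0.6  0.1
 -0.8 -0.4]
```

```bash
cat > tgt.py <<'E'
from h import *
import sys,json
# bore target in scale frame (m) -> rows
S=np.array(json.load(open("seat.json"))); TH=S[3]; OFF=np.array([-.0008,.0008,-.009])
def tcp_for(b):
    a=np.radians(TH); Rz=np.array([[np.cos(a),-np.sin(a),0],[np.sin(a),np.cos(a),0],[0,0,1]])
    A=np.array([[np.cos(a),np.sin(a),0],[np.sin(a),-np.cos(a),0],[0,0,-1.]])
    return S[:3]+Rz@np.array(b)-A@OFF
def bore_now():
    s=ctrl.get_state(); a=np.radians(TH); Rz=np.array([[np.cos(a),-np.sin(a),0],[np.sin(a),np.cos(a),0],[0,0,1]])
    return Rz.T@(s["eef_pos"]+R.from_quat(s["tcp_rot"]).as_matrix()@OFF-S[:3])
if __name__=="__main__":
    b=[float(v)/1000 for v in sys.argv[1:4]]
    print("bore rel seat now mm",(bore_now()*1000).round(1)); print("rows",rows(tcp_for(b),TH),tcp_for(b).round(4))
E
echo '[0.537,0.0140,0.22,95.2]' > seat.json
python3 tgt.py -70 0 7
```

```text
bore rel seat now mm [-179.2   31.7   51.2]
rows [1.33, 4.39, 1.77, 11.4] [ 0.5425 -0.055   0.218 ]
```

```bash
python3 -m creep '[0.15,0.45,0,1.1,0.3,0.9,0,2.4,0.45,1.4,0,3.7,0.6,1.9,0,5,0.75,2.4,0.3,6.3,0.9,2.9,0.6,7.6,1.05,3.4,0.9,8.8,1.2,3.9,1.3,10,1.33,4.39,1.77,11,1.33,4.39,1.77,11.4,1.33,4.39,1.77,11.4,1.33,4.39,1.77,11.4,1.33,4.39,1.77,11.4,1.33,4.39,1.77,11.4]'
python3 tgt.py -70 0 7; python3 - <<'E'
from h import *
from tgt import *
c=cam("wrist");im=imaging.read_camera("wrist"); save(im,"g_w.png",None,1.5)
a=np.radians(TH); Rz=np.array([[np.cos(a),-np.sin(a),0],[np.sin(a),np.cos(a),0],[0,0,1]])
for P in [(-.027,0,.018),(-.014,0,0),(0,0,0),(.014,0,0),(.04,0,.01)]: print(P,(proj(c,S[:3]+Rz@np.array(P))[0]*1.5).round())
im=imaging.read_camera("scene"); save(im,"g_s.png",(200,80,400,280),3)
im=imaging.read_camera("top"); save(im,"g_t.png",(140,120,300,250),5)
E
```

```text
time: 8.92
eef_pos: [0.5427, -0.0556, 0.2189]
tcp_rot: [0.674, 0.738, 0.0, 0.001]
contact_force: [0.6, 0.1, -5.9]
opening: 0.573
bore rel seat now mm [-70.6  -0.2   7.9]
rows [0.02, -0.01, 0.04, -0.0] [ 0.5425 -0.055   0.218 ]
(-0.027, 0, 0.018) [378. 276.]
(-0.014, 0, 0) [378. 218.]
(0, 0, 0) [378. 171.]
(0.014, 0, 0) [378. 121.]
(0.04, 0, 0.01) [378.  10.]
```

View pics/g_w.png

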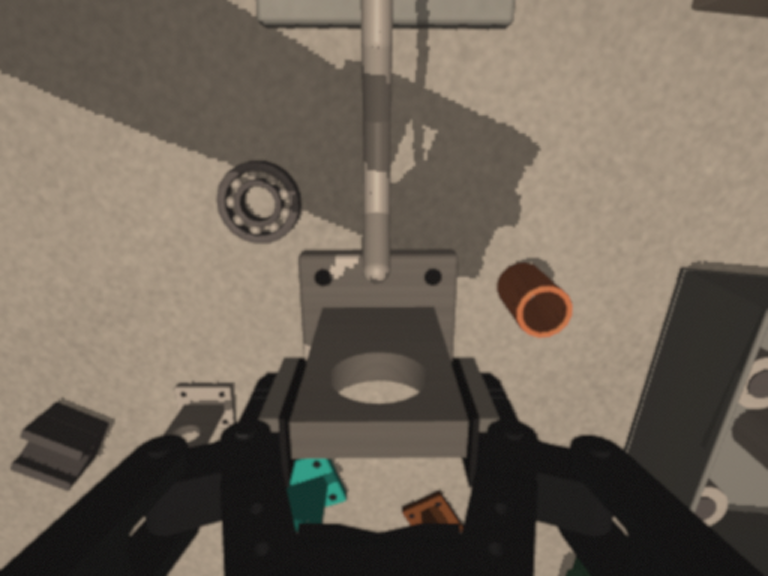

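View pics/g_s.png

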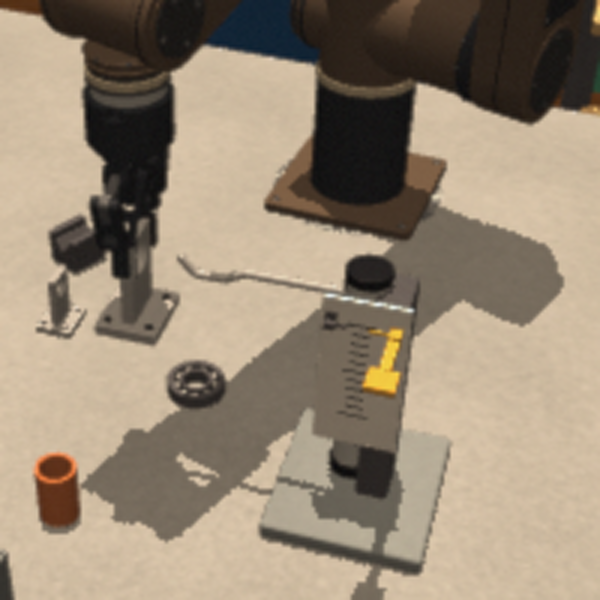

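```bash
python3 -m creep '[0.2,-0.03,0.04,0,0.4,-0.03,0.04,0,0.6,-0.03,0.04,0,0.8,-0.03,0.04,0,1,-0.03,0.04,0,1.2,-0.03,0.04,0,1.4,-0.03,0.04,0,1.6,-0.03,0.04,0,1.8,-0.03,0.04,0,2,-0.03,0.04,0,2.2,-0.03,0.04,0,2.4,-0.03,0.04,0,2.55,-0.03,0.04,0,2.65,-0.03,0.04,0,2.7,-0.03,0.04,0,2.7,-0.03,0.04,0,2.7,-0.03,0.04,0]'
python3 tgt.py -2 0 -12; python3 f.py; python3 - <<'E'
from h import *
im=imaging.read_camera("wrist"); save(im,"h_w.png",None,1.5)
im=imaging.read_camera("scene"); save(im,"h_s.png",(200,80,400,280),3)
E
```

```text
time: 10.48
eef_pos: [0.5355, 0.012, 0.2171]
tcp_rot: [0.674, 0.738, -0.0, 0.0]
contact_force: [-0.1, -0.2, -6.0]
opening: 0.571
bore rel seat now mm [-2.6  0.8  6.1]
rows [0.03, 0.03, 0.72, -0.0] [0.5363 0.0127 0.199 ]
F [-0.148 -0.195 -6.42 ] std [0.376 0.657 0.446] pos [0.5355 0.0119 0.2171] ang 95.17 tq [-0.031  0.005 -0.013] op 0.575 t 10.7833
```

View pics/h_w.png

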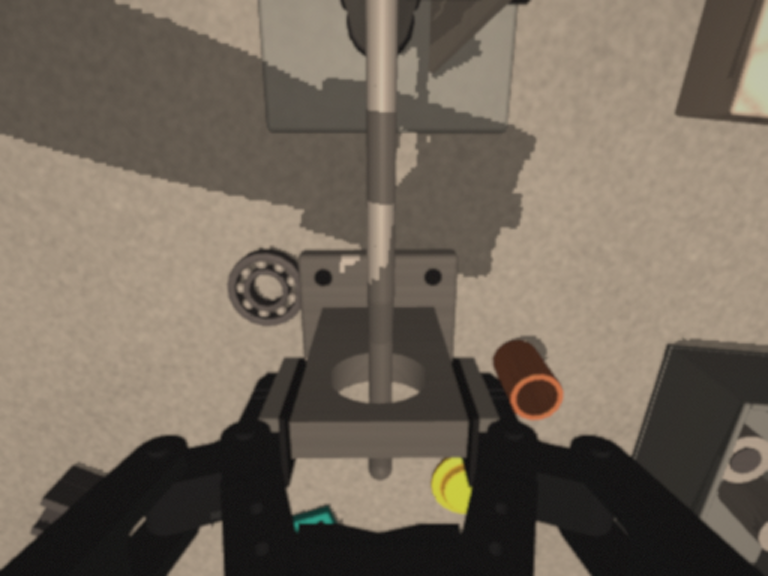

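View pics/h_s.png

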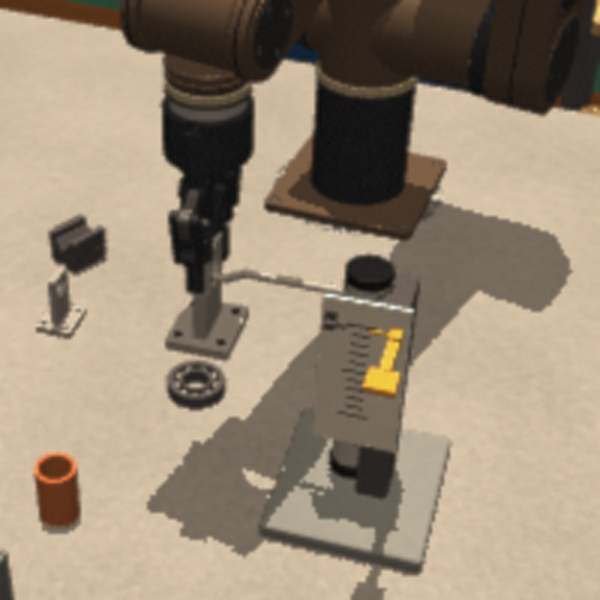

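```bash
python3 -m creep '[0.05,0,0.1,0,0.05,0,0.2,0,0.05,0,0.3,0,0.05,0,0.4,0,0.05,0,0.5,0,0.05,0,0.55,0,0.05,0,0.6,0,0.05,0,0.65,0,0.05,0,0.7,0,0.05,0,0.75,0,0.05,0,0.8,0,0.05,0,0.85,0,0.05,0,0.9,0,0.05,0,0.95,0,0.05,0,1,0,0.05,0,1.05,0,0.05,0,1.1,0,0.05,0,1.15,0,0.05,0,1.2,0,0.05,0,1.25,0]'
python3 tgt.py -2 0 -82; python3 f.py
```

```text
time: 12.55
eef_pos: [0.5355, 0.0134, 0.1859]
tcp_rot: [0.674, 0.738, 0.0, 0.0]
contact_force: [-0.1, -0.6, -5.0]
opening: 0.576
bore rel seat now mm [ -1.3   0.8 -25.1]
rows [-0.03, 0.03, 2.27, -0.0] [0.5363 0.0127 0.129 ]
F [ 0.009 -0.033 -5.687] std [0.267 0.248 0.274] pos [0.5354 0.0133 0.1859] ang 95.19 tq [-0.094 -0.011 -0.053] op 0.57 t 12.85
```

```bash
python3 -m creep '[0,0,0.06,0,0,0,0.14,0,0,0,0.22,0,0,0,0.3,0,0,0,0.38,0,0,0,0.46,0,0,0,0.54,0,0,0,0.62,0,0,0,0.7,0,0,0,0.78,0,0,0,0.86,0,0,0,0.94,0,0,0,1.02,0,0,0,1.1,0,0,0,1.18,0,0,0,1.26,0,0,0,1.34,0,0,0,1.42,0,0,0,1.48,0,0,0,1.5,0]'
python3 tgt.py -2 0 -82; python3 f.py; python3 - <<'E'
from h import *
im=imaging.read_camera("wrist"); save(im,"i_w.png",None,1.5)
im=imaging.read_camera("scene"); save(im,"i_s.png",(200,80,400,280),3)
E
```

```text
time: 14.52
eef_pos: [0.5355, 0.0133, 0.1482]
tcp_rot: [0.674, 0.738, 0.0, 0.0]
contact_force: [-0.5, -0.2, -1.6]
opening: 0.574
bore rel seat now mm [ -1.3   0.8 -62.8]
rows [-0.03, 0.03, 0.77, -0.0] [0.5363 0.0127 0.129 ]
F [ 0.138  0.548 -1.45 ] std [0.453 0.571 0.394] pos [0.5355 0.0133 0.1485] ang 95.19 tq [-0.014  0.039  0.04 ] op 0.574 t 14.8167
```

View pics/i_w.png

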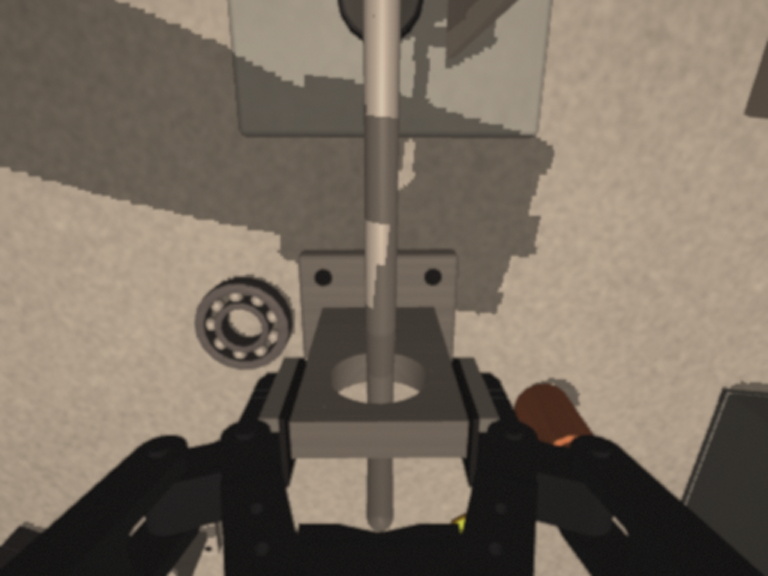

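View pics/i_s.png

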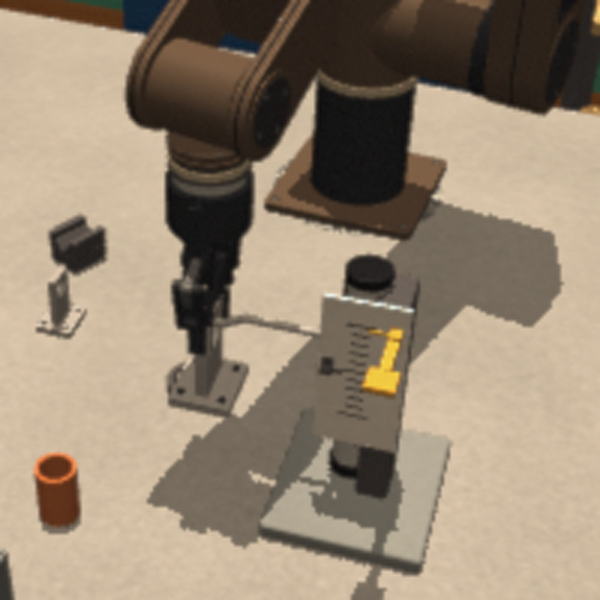

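```bash
sed -i 's/range(6)/range(int(__import__("sys").argv[1]) if len(__import__("sys").argv)>1 else 6)/' f.py
python3 -m creep '[0,0,0.04,0,0,0,0.1,0,0,0,0.16,0,0,0,0.22,0,0,0,0.28,0,0,0,0.34,0,0,0,0.38,0,0,0,0.4,0,0,0,0.4,0,0,0,0.4,0]'
python3 tgt.py -2 0 -82; python3 f.py 40
```

```text
time: 15.75
eef_pos: [0.5355, 0.0133, 0.1384]
tcp_rot: [0.674, 0.738, 0.0, 0.0]
contact_force: [-0.1, -0.1, -0.7]
opening: 0.577
bore rel seat now mm [ -1.3   0.8 -72.6]
rows [-0.03, 0.03, 0.38, -0.0] [0.5363 0.0127 0.129 ]
F [ 0.726  0.102 -0.556] std [0.556 0.442 0.46 ] pos [0.5355 0.0133 0.1384] ang 95.19 tq [-0.04  -0.192  0.019] op 0.57 t 17.75
```

```bash

python3 -m creep '[0,0,0.03,0,0,0,0.06,0,0,0,0.09,0,0,0,0.12,0,0,0,0.15,0,0,0,0.18,0,0,0,0.2,0,0,0,0.2,0,0,0,0.2,0,0,0,0.2,0]'
python3 tgt.py -2 0 -82; python3 f.py 40
```

```text
time: 18.58
eef_pos: [0.5354, 0.0133, 0.1334]
tcp_rot: [0.674, 0.738, 0.0, 0.0]
contact_force: [0.7, 0.3, -0.2]
opening: 0.575
bore rel seat now mm [ -1.3   0.8 -77.6]
rows [-0.03, 0.03, 0.18, -0.0] [0.5363 0.0127 0.129 ]
F [ 1.783 -0.156 -0.188] std [0.533 0.585 0.473] pos [0.5354 0.0134 0.1333] ang 95.19 tq [-0.011 -0.35   0.036] op 0.577 t 20.5833
```

```bash
python3 - <<'E'
from h import *
print(ctrl.get_state()["qpos"],ctrl.get_state()["joint_efforts"])
im=imaging.read_camera("wrist"); save(im,"j_w.png",None,1.5)
im=imaging.read_camera("scene"); save(im,"j_s.png",(220,100,350,230),5)
im=imaging.read_camera("top"); save(im,"j_t.png",(140,120,300,250),5)
E
```

```text
[-1.64584272e-01  8.44357845e-02  1.99967824e+00 -3.78301973e-05
  1.05740125e+00 -2.55168638e-01] [ 1.33247199e-01 -2.96362460e+01 -2.53628469e+01 -2.52195715e-02
  4.57231030e-01  8.98364920e-05]
```

View pics/j_w.png

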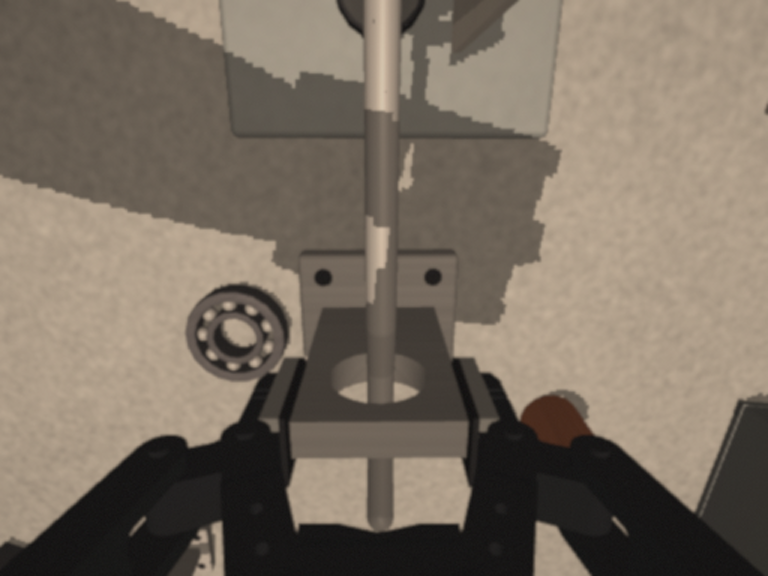

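View pics/j_s.png

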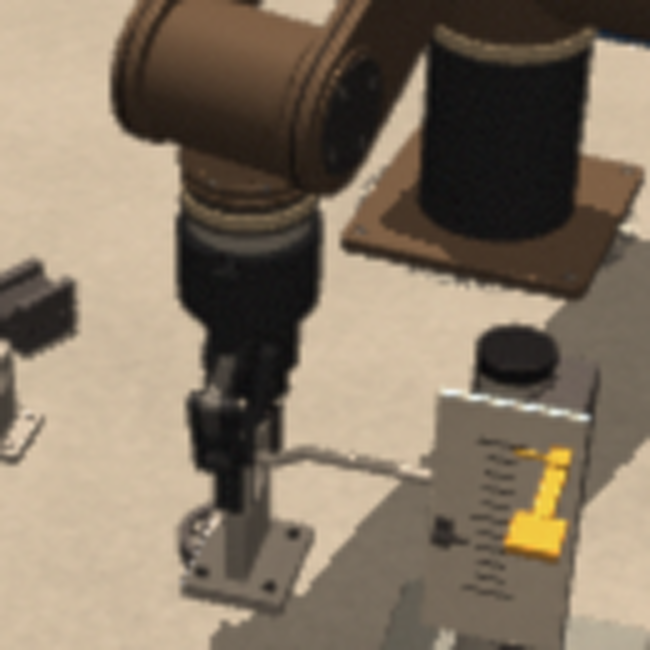

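View pics/j_t.png

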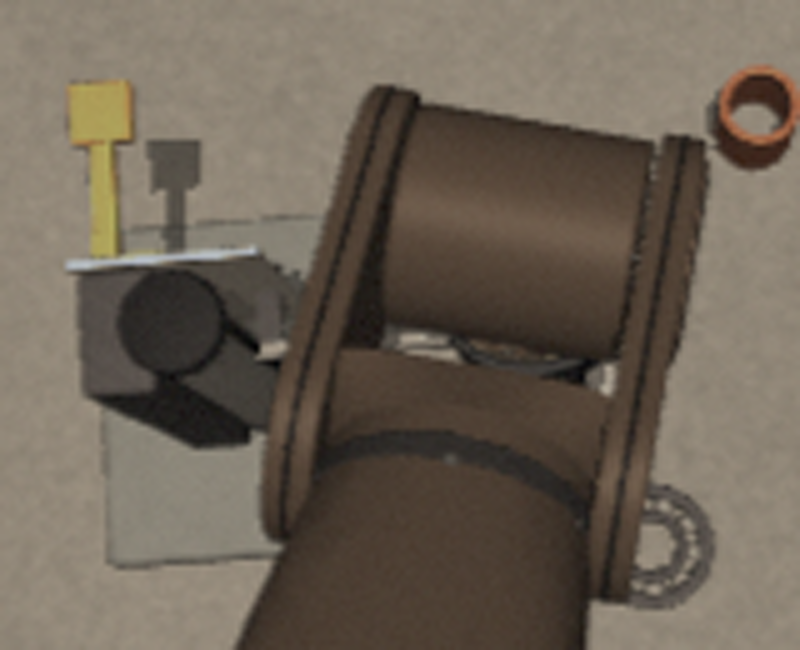

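```bash

python3 -m creep '[0,0.01,0.02,0,0,0.02,0.04,0,0,0.02,0.04,0,0,0.02,0.04,0]'; python3 tgt.py -2 0 -82; python3 f.py 20
```

```text
time: 21.07
eef_pos: [0.5354, 0.0134, 0.132]
tcp_rot: [0.674, 0.738, -0.0, -0.0]
contact_force: [-0.2, -0.7, 0.5]
opening: 0.574
bore rel seat now mm [ -1.3   0.8 -79. ]
rows [-0.03, 0.03, 0.12, -0.0] [0.5363 0.0127 0.129 ]
F [-1.212 -0.951 -0.051] std [0.925 0.33  0.422] pos [0.5356 0.0134 0.1322] ang 95.19 tq [-0.203  0.363  0.034] op 0.574 t 22.0667
```

```bash

python3 -m creep '[0,-0.01,0,0,0,-0.01,0,0,0,-0.01,0,0,0,-0.01,0,0]' 255 20;  python3 f.py 20
```

```text
time: 22.4
eef_pos: [0.5356, 0.0134, 0.1323]
tcp_rot: [0.674, 0.738, -0.0, -0.0]
contact_force: [-3.4, -1.7, -0.3]
opening: 0.574
F [-1.968 -0.936 -0.004] std [0.533 0.458 0.566] pos [0.5356 0.0134 0.1323] ang 95.19 tq [-0.164  0.415 -0.033] op 0.576 t 23.4
```

```bash

python3 -m creep '[0,0,0,0,0,0,0,0,0,0,0,0,0,0,0,0,0,0,0,0,0,0,0,0]' 80;  python3 f.py 10; python3 - <<'E'
from h import *
im=imaging.read_camera("wrist"); save(im,"k_w.png",None,1.5)
im=imaging.read_camera("scene"); save(im,"k_s.png",(220,100,350,230),5)
E
```

```text
time: 23.9
eef_pos: [0.5359, 0.0134, 0.1325]
tcp_rot: [0.674, 0.738, 0.0, 0.0]
contact_force: [0.3, 0.2, 0.3]
opening: 0.687
F [-0.117  0.181  0.162] std [0.445 0.422 0.369] pos [0.5356 0.0134 0.1323] ang 95.19 tq [-0.011  0.002 -0.019] op 0.685 t 24.4
```

View pics/k_w.png

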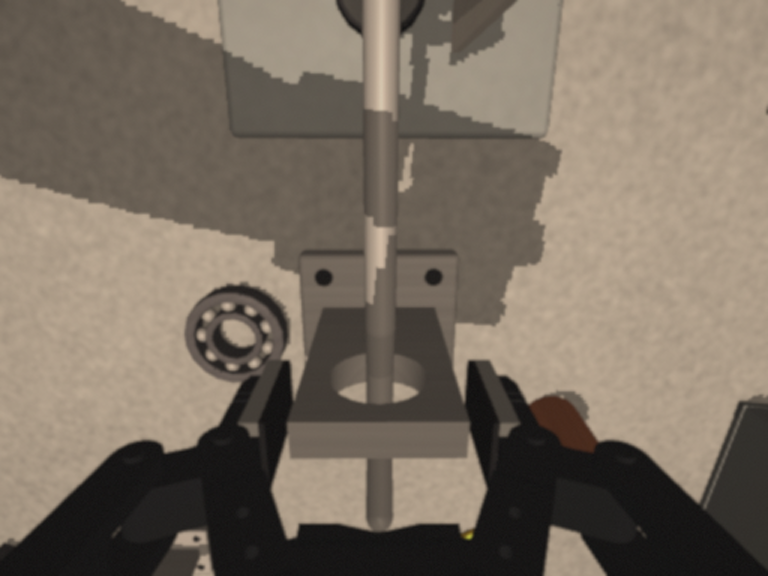

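View pics/k_s.png

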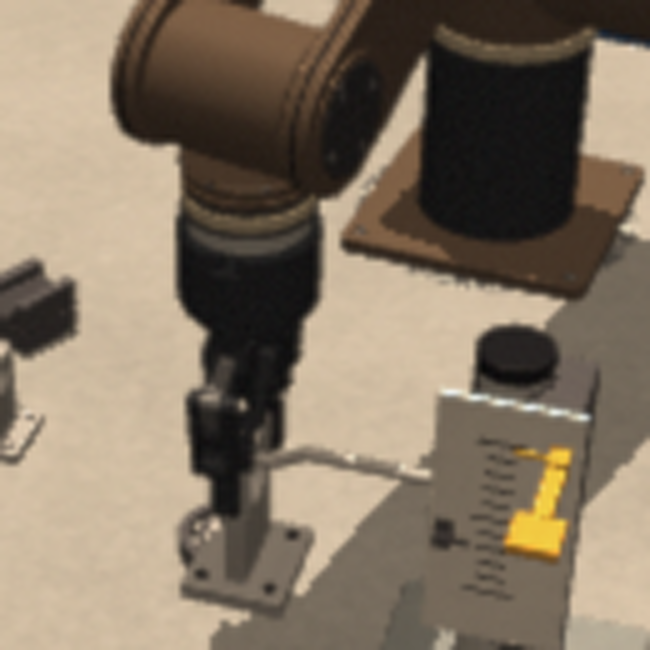

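```bash

python3 -m creep '[0,0,0,0,0,0,0,0,0,0,-0.2,0,0,0,-0.5,0,0,0,-1,0,0,0,-1.5,0,0,0,-2,0,0,0,-2.6,0,0,0,-3.3,0,0,0,-4,0,0,0,-5,0,0,0,-6,0,0,0,-7,0,0,0,-8,0,0,0,-9,0]' 0;  python3 - <<'E'
from h import *
im=imaging.read_camera("wrist"); save(im,"l_w.png",None,1.5)
im=imaging.read_camera("scene"); save(im,"l_s.png",(240,120,370,250),6)
E
```

```text
time: 25.75
eef_pos: [0.5354, 0.0134, 0.3604]
tcp_rot: [0.674, 0.738, 0.001, 0.001]
contact_force: [-0.2, -0.1, 0.2]
opening: 1.003
```

View pics/l_w.png

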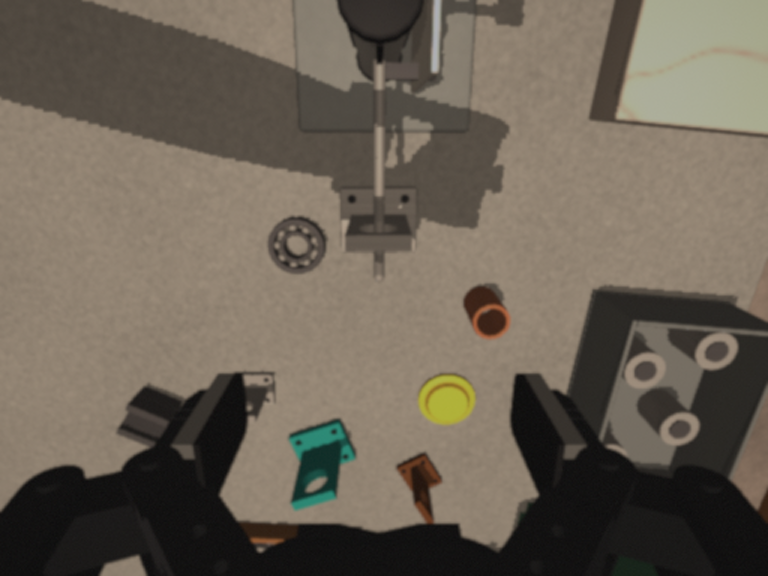

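View pics/l_s.png

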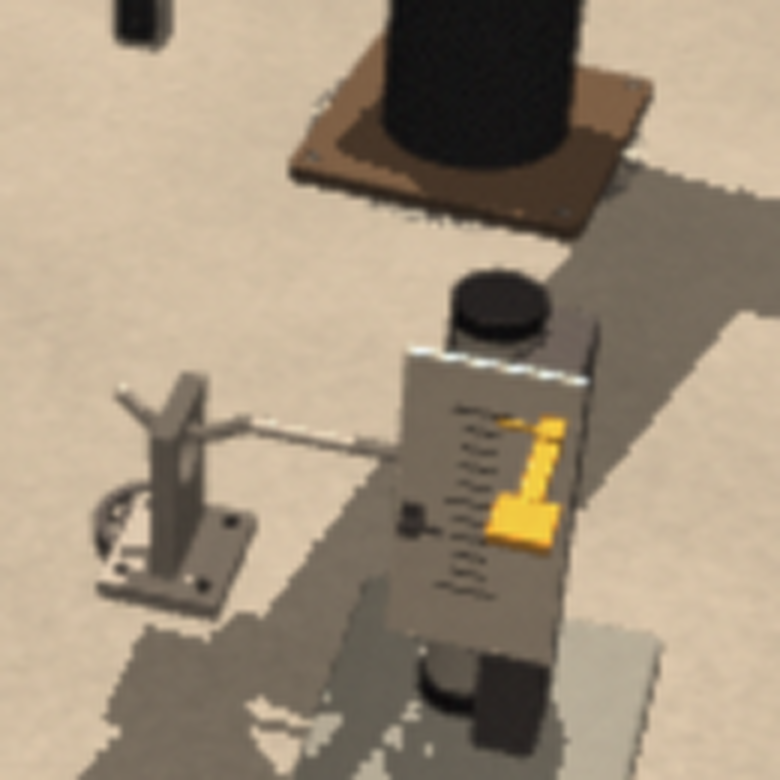

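```bash
cat > ptr.py <<'E'
from h import *
from tgt import S,TH
from scipy.optimize import minimize_scalar
def zof(c,uv,x,y=-.0355):
    a=np.radians(TH); Rz=np.array([[np.cos(a),-np.sin(a),0],[np.sin(a),np.cos(a),0],[0,0,1]])
    o,d=ray(c,uv)
    # intersect ray with plane y=const in scale frame
    o2=Rz.T@(o-np.r_[S[:2],0]); d2=Rz.T@d; t=(y-o2[1])/d2[1]; return (o2+t*d2)*1000
def w(x,y,z):
    a=np.radians(TH); return np.array([S[0]+x*np.cos(a)-y*np.sin(a),S[1]+x*np.sin(a)+y*np.cos(a),z])
E
python3 - <<'E'
from ptr import *
c=cam("scene")
for nm,p,x in (("ptr",(440,530),.13),("blade",(497,421),.149)):
    uv=(np.array(p)+.5)/6-.5+[240,120]; print(nm,zof(c,uv,x).round(1))
for p in ((403,347),(589,382)): print("plate top",zof(c,(np.array(p)+.5)/6-.5+[240,120],0,-.03).round(1))
for P in ((.13,-.0355,.22),(.149,-.0355,.22)): print(proj(c,w(*P)))
T=w(.172,-.095,.26); print("pad approach",T,rows(T,95.2))
for P in [(.13,-.26,.25),(.139,-.22,.22)]: print(w(*P),rows(w(*P),5.2))
E
```

```text
ptr [129.7 -35.5 156.5]
blade [149.3 -35.5 221.6]
plate top [106.6 -30.  246.5]
plate top [184.  -30.  246.1]
[[314.76655682 188.80982296]]
[[322.25736402 190.24076277]]
pad approach [0.61602021 0.19390221 0.26      ] [6.93, 3.74, 4.22, -0.0]
[0.78414771 0.16702944 0.25      ] [5.25, 10.33, 4.71, 18.0]
[0.74349664 0.1723671  0.22      ] [5.61, 8.72, 5.89, 18.0]
```

```bash

python3 -m creep '[1,0.54,0.2,0,2.2,1.2,0.5,0,3.4,1.85,0.8,0,4.6,2.5,1.2,0,5.8,3.15,1.6,0,6.93,3.74,2.0,0,6.93,3.74,2.4,0,6.93,3.74,2.4,0,6.93,3.74,2.4,0]' 255 20;  python3 - <<'E'
from ptr import *
c=cam("wrist")
im=imaging.read_camera("wrist"); save(im,"m_w.png",None,1.5)
s=ctrl.get_state();print(s["opening"],s["eef_pos"])
for P in [(.159,-.108,.224),(.185,-.108,.224),(.159,-.082,.224),(.185,-.082,.224),(.149,-.0355,.219),(.13,-.0355,.154)]: print(P,(proj(c,w(*P))[0]*1.5).round())
print(rows(w(.172,-.095,.230),95.2))
E
```

```text
time: 26.6
eef_pos: [0.6124, 0.1942, 0.2964]
tcp_rot: [0.674, 0.739, -0.001, -0.001]
contact_force: [0.3, -0.4, -0.0]
opening: 0.003
-0.0015902202290004768 [0.61282765 0.19371392 0.29758268]
(0.159, -0.108, 0.224) [410. 326.]
(0.185, -0.108, 0.224) [411. 277.]
(0.159, -0.082, 0.224) [359. 326.]
(0.185, -0.082, 0.224) [358. 277.]
(0.149, -0.0355, 0.219) [271. 340.]
(0.13, -0.0355, 0.154) [294. 323.]
[-0.0, 0.13, 2.7, -0.01]
```

View pics/m_w.png

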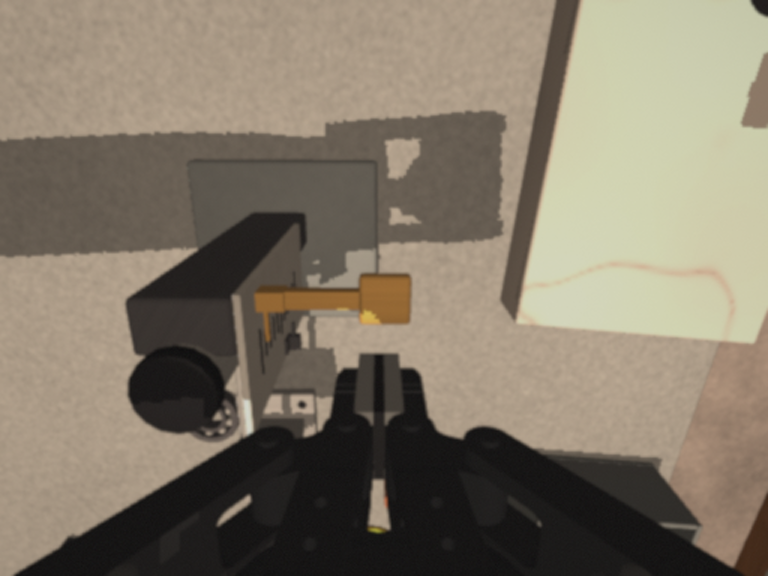

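```bash

python3 -m creep '[0,0.13,0.5,0,0,0.13,1,0,0,0.13,1.5,0,0,0.13,2,0,0,0.13,2.4,0,0,0.13,2.7,0,0,0.13,2.9,0,0,0.13,3.1,0,0,0.13,3.3,0,0,0.13,3.5,0,0,0.13,3.7,0,0,0.13,3.9,0,0,0.13,4.1,0,0,0.13,4.3,0,0,0.13,4.5,0,0,0.13,4.7,0,0,0.13,4.9,0,0,0.13,5.1,0,0,0.13,5.2,0,0,0.13,5.2,0]'
python3 f.py 10; python3 - <<'E'
from h import *
im=imaging.read_camera("wrist"); save(im,"n_w.png",None,1.5)
im=imaging.read_camera("scene"); save(im,"n_s.png",(240,120,370,250),6)
E
```

```text
time: 28.32
eef_pos: [0.6159, 0.1946, 0.1662]
tcp_rot: [0.674, 0.738, -0.001, -0.0]
contact_force: [0.2, -0.1, -0.2]
opening: -0.004
F [0.06  0.104 0.013] std [0.492 0.432 0.476] pos [0.6163 0.1946 0.1674] ang 95.19 tq [ 0.028 -0.099 -0.008] op 0.001 t 28.8167
```

View pics/n_w.png

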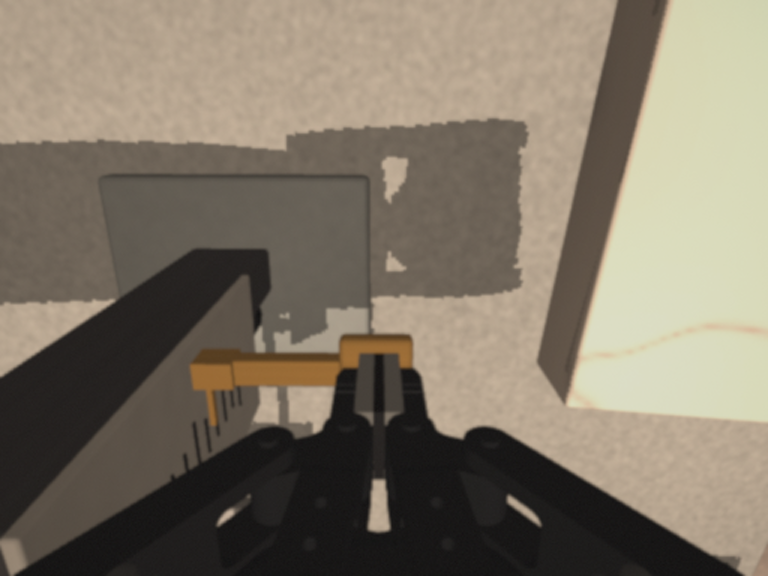

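View pics/n_s.png

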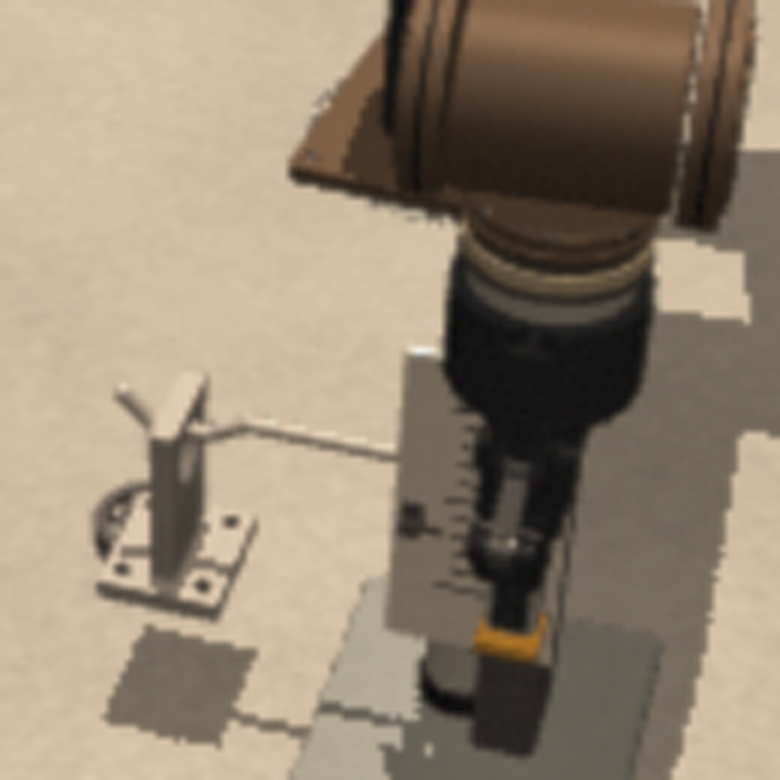

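```bash

python3 -m creep '[0,0,-0.5,0,0,0.6,-1.5,0,0,1.5,-2.6,0,0,2.5,-3.3,0,0,3.4,-3.3,0,0,3.4,-3.3,0]'
python3 - <<'E'
from ptr import *
print(ctrl.get_state()["eef_pos"],rows(w(.139,-.18,.25),5.2))
E
```

```text
time: 29.42
eef_pos: [0.7048, 0.2022, 0.2531]
tcp_rot: [0.675, 0.738, 0.003, 0.002]
contact_force: [-0.7, -0.2, -1.4]
opening: 0.003
[0.70476674 0.20216878 0.25307243] [-1.33, -0.16, 0.12, 17.99]
```

```bash

python3 -m creep '[-0.3,0,0,1.4,-0.6,0,0,2.8,-0.9,-0.1,0,4.2,-1.2,-0.16,0.12,5.6,-1.33,-0.16,0.12,7,-1.33,-0.16,0.12,8.4,-1.33,-0.16,0.12,9.8,-1.33,-0.16,0.12,11.2,-1.33,-0.16,0.12,12.6,-1.33,-0.16,0.12,14,-1.33,-0.16,0.12,15.4,-1.33,-0.16,0.12,16.8,-1.33,-0.16,0.12,18,-1.33,-0.16,0.12,18,-1.33,-0.16,0.12,18,-1.33,-0.16,0.12,18]' 0
cat > look.py <<'E'
from ptr import *
import sys
c=cam("wrist"); ims=[imaging.read_camera("wrist").astype(float) for _ in range(4)]; im=np.mean(ims,0); np.save("look.npy",im); im=im.astype(np.uint8)
np.savez("lookcam.npz",K=c[0],o=c[1],A=c[2])
s=ctrl.get_state();print(s["eef_pos"],ang(),s["time"])
ps={}
for nm,P in dict(ptr=(.13,-.0355,.153),blade=(.149,-.0355,.165)).items(): ps[nm]=proj(c,w(*P))[0]; print(nm,ps[nm].round(1))
m=np.mean(list(ps.values()),0).astype(int); x0,y0=max(0,m[0]-50),max(0,min(m[1]-50,384-90)); print("crop",x0,y0)
save(im,sys.argv[1]+"_full.png",None,1.5); save(im,sys.argv[1]+".png",(x0,y0,x0+100,y0+90),6)
E
python3 look.py o
```

```text
time: 30.75
eef_pos: [0.6996, 0.1689, 0.2469]
tcp_rot: [0.999, 0.046, -0.0, 0.0]
contact_force: [-0.2, -0.1, -0.0]
opening: 0.998
[0.69989788 0.16887526 0.24684327] 5.239016077430069 30.95
ptr [261.9 330.3]
blade [241.7 340.2]
crop 201 285
```

View pics/o_full.png

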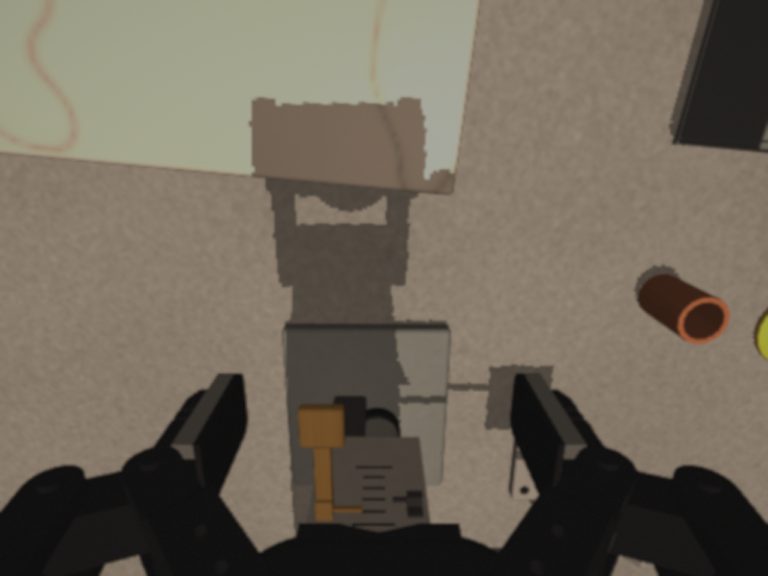

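View pics/o.png

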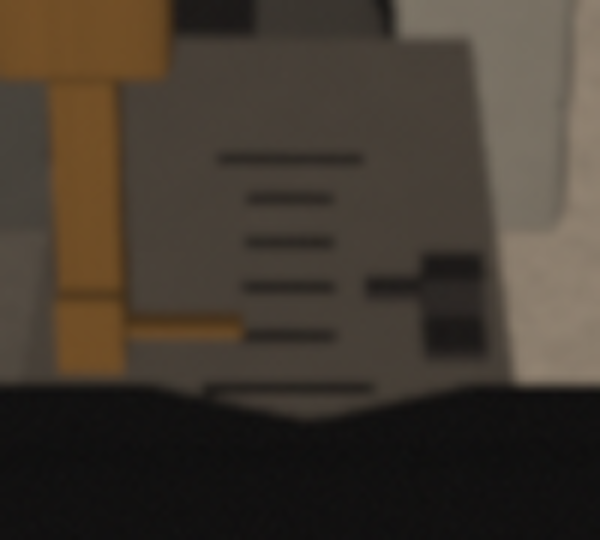

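```bash
python3 - <<'E'
from ptr import *
z=np.load("lookcam.npz"); c=(z["K"],z["o"],z["A"])
f=lambda p:(np.array(p)+.5)/6-.5+[201,285]
for nm,p in (("ptr",(367,287)),("blade",(241,328.5)),("ptr top/bot",(367,276)),("",(367,298)),("bl",(241,316)),("",(241,341))): print(nm,zof(c,f(p),0).round(1))
for r in (158,198,242,286,335,388): print("tick",zof(c,f((290,r)),0,-.03).round(1))
im=np.load("look.npy"); 
for cc,nm in ((264,"ptr"),(236,"blade"),(265,"ptr")): print(nm,cc,im[325:348,cc].mean(1).round().astype(int).tolist())
E
```

```text
ptr [130.3 -35.5 155.6]
blade [149.9 -35.5 164. ]
ptr top/bot [130.2 -35.5 153.3]
 [130.3 -35.5 157.9]
bl [150.  -35.5 161.5]
 [149.8 -35.5 166.4]
tick [142.8 -30.  119.9]
tick [142.7 -30.  129.8]
tick [142.6 -30.  140. ]
tick [142.5 -30.  149.7]
tick [142.4 -30.  159.8]
tick [142.3 -30.  170. ]
ptr 264 [65, 65, 63, 63, 62, 55, 41, 30, 36, 46, 56, 63, 63, 64, 64, 64, 64, 64, 64, 63, 64, 64, 63]
blade 236 [64, 64, 64, 64, 64, 64, 64, 64, 64, 64, 64, 60, 53, 52, 61, 71, 70, 64, 63, 63, 63, 64, 62]
ptr 265 [64, 64, 64, 64, 62, 56, 41, 31, 36, 46, 56, 62, 64, 64, 64, 63, 64, 64, 63, 63, 63, 64, 64]
```

```bash
python3 - <<'E'
from ptr import *
print(rows(w(.172,-.095,.200),5.2),rows(w(.172,-.095,.1585),5.2))
E
```

```text
[-3.25, -1.3, 1.87, 0.01] [-3.25, -1.3, 3.53, 0.01]
```

```bash

python3 -m creep '[-0.6,-0.3,0,0,-1.3,-0.6,0,0,-2,-0.9,0,0,-2.7,-1.1,0.2,0,-3.25,-1.3,0.8,0,-3.25,-1.3,1.4,0,-3.25,-1.3,1.87,0,-3.25,-1.3,2.2,0,-3.25,-1.3,2.4,0,-3.25,-1.3,2.4,0,-3.25,-1.3,2.4,0]' 255
python3 - <<'E'
from ptr import *
s=ctrl.get_state();print(s["eef_pos"],s["opening"],rows(w(.172,-.095,.1585),5.2))
E
```

```text
time: 31.87
eef_pos: [0.6166, 0.1937, 0.1868]
tcp_rot: [0.999, 0.045, 0.0, 0.0]
contact_force: [-0.5, -0.2, 0.2]
opening: 0.001
[0.61662439 0.19371706 0.18683771] 0.0013303774108092974 [-0.02, -0.01, 1.13, -0.01]
```

```bash

python3 -m creep '[0,0,0.2,0,0,0,0.4,0,0,0,0.6,0,0,0,0.7,0,0,0,0.78,0,0,0,0.86,0,0,0,0.94,0,0,0,1.0,0,0,0,1.05,0,0,0,1.09,0,0,0,1.12,0,0,0,1.12,0,0,0,1.12,0]'
python3 f.py 6
python3 -m creep '[0,0,-0.5,0,0.5,0,-1.2,0,1.2,0.4,-2,0,1.9,0.7,-3,0,2.6,1,-3.5,0,3.25,1.3,-3.5,0,3.25,1.3,-3.5,0]'
python3 -m creep '[0,0,0,0,0,0,0,0,0,0,0,0]' 0; python3 look.py p
```

```text
time: 32.95
eef_pos: [0.6163, 0.1939, 0.1587]
tcp_rot: [0.999, 0.045, 0.0, -0.0]
contact_force: [0.2, 0.6, 0.9]
opening: -0.002
F [ 0.095  0.492 -0.285] std [0.493 0.362 0.251] pos [0.6162 0.1939 0.1588] ang 5.19 tq [-0.073  0.019  0.01 ] op -0.003 t 33.25
time: 33.83
eef_pos: [0.7031, 0.1674, 0.2493]
tcp_rot: [0.999, 0.044, 0.003, 0.0]
contact_force: [-1.4, -0.5, -0.3]
opening: -0.005
time: 34.08
eef_pos: [0.6988, 0.1694, 0.2456]
tcp_rot: [0.999, 0.046, -0.001, -0.0]
contact_force: [-0.1, -0.2, 0.5]
opening: 0.419
[0.69935721 0.16926074 0.24616312] 5.219061299122893 34.2833
ptr [262.8 330.5]
blade [242.5 340.4]
crop 202 285
```

View pics/p.png

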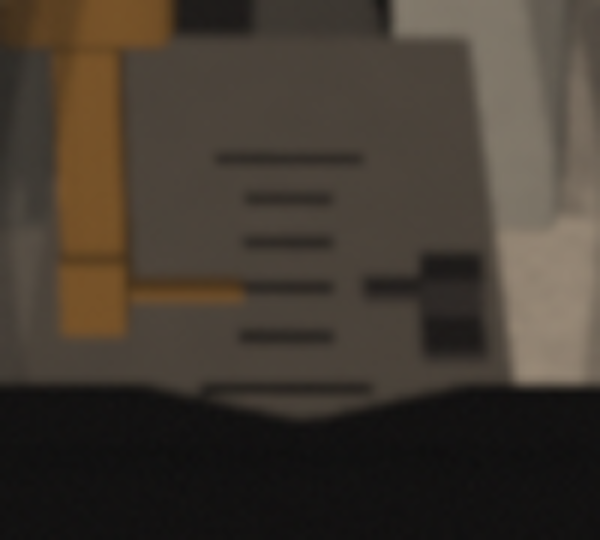

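```bash
python3 -m creep '[0,0,0,0,0,0,0,0,0,0,0,0,0,0,0,0,0,0,0,0]' 0; python3 look.py q; python3 - <<'E'
from ptr import *
z=np.load("lookcam.npz"); c=(z["K"],z["o"],z["A"]); im=np.load("look.npy")
for cc in (229,235,239,241,242,243,244,245,263,264,265,266,268): print(cc,[ "%d/%d"%(im[r,cc,0],im[r,cc,2]) for r in range(328,340)])
for r in (330,331,332,333,334): print(r,zof(c,(264,r),0).round(1),zof(c,(240,r),0).round(1))
E
```

```text
time: 34.7
eef_pos: [0.7, 0.1689, 0.2463]
tcp_rot: [0.999, 0.045, -0.0, 0.0]
contact_force: [-0.8, -0.7, 0.5]
opening: 1.003
[0.70002261 0.16884224 0.24633155] 5.1866918113346365 34.9
ptr [262.2 331.1]
blade [242.  341.1]
crop 202 286
229 ['73/57', '73/57', '72/55', '70/49', '70/36', '79/30', '94/35', '97/44', '84/52', '75/56', '73/57', '73/57']
235 ['71/55', '72/56', '71/54', '69/48', '69/35', '79/30', '94/35', '97/44', '83/51', '73/55', '71/56', '71/55']
239 ['71/56', '71/56', '71/54', '70/48', '70/35', '78/30', '93/35', '97/43', '83/52', '74/55', '71/55', '71/56']
241 ['71/55', '71/55', '71/54', '69/49', '66/39', '69/32', '82/37', '88/46', '79/52', '72/55', '71/55', '69/54']
242 ['71/55', '71/55', '71/55', '69/52', '62/43', '54/34', '64/39', '75/50', '74/55', '71/55', '71/56', '69/54']
243 ['70/55', '71/55', '71/55', '69/54', '60/46', '46/35', '54/41', '68/52', '70/54', '70/55', '70/55', '68/53']
244 ['70/55', '71/55', '71/56', '69/54', '60/47', '44/35', '52/41', '66/52', '71/55', '70/55', '71/55', '68/54']
245 ['71/55', '71/56', '71/56', '70/55', '60/47', '44/35', '52/41', '67/53', '71/55', '70/55', '70/55', '68/53']
263 ['71/56', '71/55', '69/54', '59/46', '40/32', '34/27', '43/35', '54/43', '64/51', '70/55', '72/56', '71/56']
264 ['71/55', '70/55', '68/53', '58/46', '38/31', '33/28', '40/33', '53/43', '65/50', '70/55', '71/56', '71/56']
265 ['71/55', '71/55', '68/54', '58/46', '39/31', '33/28', '41/34', '53/43', '65/50', '71/55', '71/56', '71/55']
266 ['71/56', '70/55', '68/54', '58/46', '39/31', '33/27', '42/34', '53/42', '65/51', '70/55', '72/56', '71/55']
268 ['70/55', '71/55', '68/53', '58/46', '39/31', '33/27', '41/34', '53/43', '64/51', '70/54', '70/55', '71/55']
330 [128.3 -35.5 151.6] [151.3 -35.5 151.5]
331 [128.3 -35.5 152.8] [151.2 -35.5 152.8]
332 [128.4 -35.5 154.1] [151.2 -35.5 154. ]
333 [128.4 -35.5 155.3] [151.2 -35.5 155.3]
334 [128.4 -35.5 156.5] [151.1 -35.5 156.5]
```

View pics/q.png

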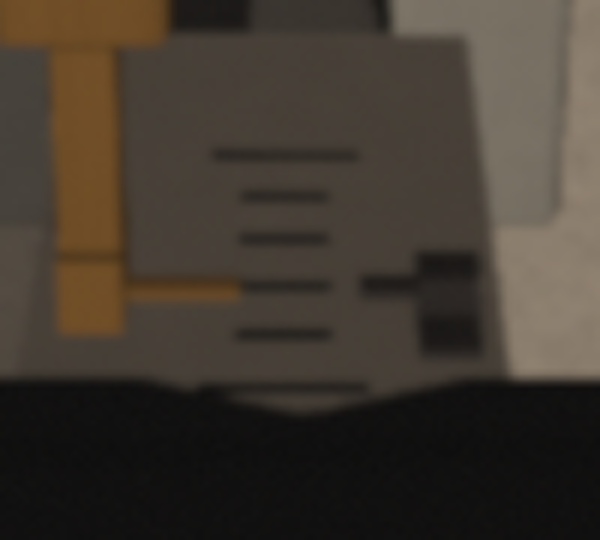

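```bash
python3 - <<'E'
from ptr import *
im=imaging.read_camera("scene"); save(im,"r_s.png",None,1.5)
b=np.load("im_scene.npy")
for nm in ("bearing","sleeve","cover"):
    d=imaging.silhouettes("scene",nm)[0]; m=np.load(f"m_scene_{nm}_0.npy"); print(nm,round(d["p"],2),d["mask"].sum(),m.sum(),(d["mask"]&m).sum())
print(ctrl.get_state()["time"],ctrl.get_state()["contact_force"],np.abs(ctrl.get_state()["dq"]).max())
E
```

```text
bearing 0.34 30 244 0
sleeve 0.72 282 307 281
cover 0.83 302 326 302
35.1 [ 1.25573661 -0.1988716   0.40006956] 0.0012774211115382963
```

View pics/r_s.png

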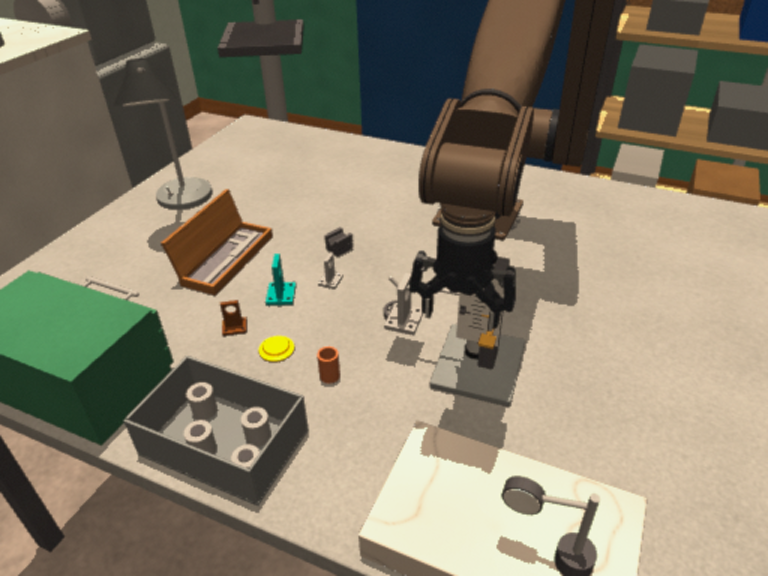

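```bash
python3 -c "
from plant import ctrl; print(ctrl.sign_off(), ctrl.get_state()['time'])"
```

```text
the job is handed in; nothing more can be done
the job is handed in; nothing more can be done
```

The bracket is hanging by its bore in the hook seat, the brass marker is level with the pointer, and I handed the job in at about 35 s.

- **Hanging:** I let the bracket down at 15–30 mm/s until the wrist read a vertical force of about 0 N, then opened the fingers. It barely moved in the pictures. The empty gripper read about +0.15 N afterwards, so up to about 0.2 N may not yet have been on the spring at release. That is well under 0.5 N.
- **Marker:** I pushed it down in two steps. In the last close picture blade and pointer differ by about 0.1 pixel, roughly 0.1–0.2 mm. Both stand at about 155.5 mm, so the carriage is about 64.5 mm down (about 6.4 N).
- **Disagreements:**
  - Just before release there was a sideways force of 1–2 N on the gripper, probably friction between rod and bore. One nudge reversed it and a second did not remove it. It was gone once the fingers opened.
  - My first weight readings (6.4–7.1 N) and the gripper height at release (about 67 mm down) put the carriage a little lower than the close picture did. I went by the picture, where the scale's tick marks came out on their 10 mm steps to within about 0.3 mm.
- **Other things:** The sleeve and the cover are where they were. The bearing could not be confirmed in the last scene picture because the bracket hides it. It looked undisturbed in the wrist picture after release, and nothing came near it.

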